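# Tilt a temperature probe into the heater's well and set the timer wheel

## Task

Take the steel temperature probe with the black grip out of its sloping rest and stand it in the well of the heating station: put its foot into the well's mouth at a tilt, from the open front of the steel fork and with the probe's collar under the fork, then straighten it into the fork's slot and lower it fully home, upright. Then, with the probe left standing there, roll the timer's thumbwheel with a fingertip until its white index bar is at the very top, in line with the two black pointers, and let go of everything. Leave the glass beaker and the glass flask where they stand.

Things in the scene. Friction and masses are not known exactly. Their poses are not given: they have to be found in the camera images.
- probe_center (a point): Point on the probe's axis half-way along its 210 mm, 105 mm from the foot; z runs from foot to grip end. About 90 g; starts in the rest 40 degrees off vertical. From the foot: steel rod 10 mm thick with a round end; steel collar 20 mm in diameter from 60 to 70 mm; rod again to 120 mm; black grip 20 mm in diameter from 120 to 210 mm (its end).
- probe_tip (a point): The very end of the probe's foot, on its axis; same axes as probe_center.
- rest: Grey fixed rest, base 150 x 70 x 8 mm; origin under its centre. Its open-topped trough, 30 mm wide over all, rises from the foot stop (x +50 mm, z +22 mm) towards its own -x (robot) side at 40 degrees off vertical and ends 150 mm along from the probe's foot: the last 60 mm of the grip stand free. The probe just lies in it and lifts out straight up.
- well_mouth (a point): Centre of the well's mouth, in its plane, 75 mm above the bench, on the fixed aluminium block; z is the well's axis, up; -x is the open front of the fork (robot side). The mouth is a cone, 40 mm in diameter, narrowing over 18 mm of depth to a bore 12.5 mm in diameter; the bore's floor is 55 mm below the mouth. Home, the probe's foot stands on this floor.
- timer: Timer box, fixed, white, 130 x 110 x 55 mm; origin under the centre of its base. Two black pointer fins stand on its top at x = 0, either side of the wheel, their tops 68 mm above the bench.
- wheel_hub (a point): Centre of the thumbwheel on its axle, 58 mm above the bench, midway across the wheel's width; the wheel turns about the y axis of this point. Dark rubber wheel, radius 30 mm, 22 mm wide, smooth rim with thin grey marks every 36 degrees and one white index bar, 6 mm wide, across the rim. It sticks out of the box's top: its top is 88 mm above the bench.
- wheel (a joint): Thumbwheel angle in rad. 0: white bar at the very top. Positive: bar turned from the top to the +x side of wheel_hub (away from the robot). Starts at 0.65 to 1.3; stops at -1.5 and 1.5. Light friction (about 1 N at the rim); stays where it is left; a fingertip pressed on top of the rim with about 5 N and drawn along turns it.
- beaker: Glass beaker, 72 mm wide, 90 mm high, loose; origin under the centre of its base.
- flask: Conical glass flask, 80 mm wide at the foot, 120 mm high, loose; origin under the centre of its base.
- fork_slot (a point): Flat steel fork over the well: this point is 58 mm straight above well_mouth, in the fork's underside; axes as well_mouth. 8 mm thick, 41 mm wide, prong tips at x -24 mm, back end at x +53 mm on two 10 mm posts (x +45 mm). Slot between the prongs: 15 mm wide, centred on y = 0, open at x -24 mm, closed at x +8 mm. The 20 mm collar does not pass it.
- station: Heating station that carries well and fork, fixed; origin on the bench under the well, axes as well_mouth. An upright probe cannot come in from the front (its collar meets the prongs): lean its grip end to -x by 30 to 40 degrees, put the foot in from the front to about 18 mm below the mouth on the well's axis, collar under the fork, then swing it upright and lower it.
There are look-alikes about, which are no part of the job. What is shaped like the timer but yellow is not meant. What is shaped like the station but blue is not meant.

How it is judged:
By the outcome, as a careful person would: the job done as asked, in the order asked, and still so for the second after the job is handed in, with the robot touching nothing.
It also fails if it takes over 59 s, if anything falls off the work surface, if the arm or the gripper's body presses on something with over 40 N, if the wrist force passes 120 N, or if a joint passes its speed limit or range.

## Robot

A 6-joint arm with a two-finger parallel gripper is mounted at the origin on the work surface. World frame = base frame: x ahead of the robot, y to its left, z up, the work surface at z = 0. Lengths are in m, angles in rad, forces in N, time in s.
With the tool pointing down it reaches from about 0.35 to 0.775 m from the base axis. Payload 7.3 kg.
Tool frame: the origin (TCP) lies at the very end of the fingers, on their centre line; the grasp point (between the pads) lies 19 mm behind it (robot.tcp_to_grasp is the distance from the TCP to the grasp point, in m); x points along the fingers, y is the direction in which the jaws open and shut, and the axes are right-handed (so a half turn about x gives the same grasp; the last joint's range is limited). The gripper opens to 92 mm and grips with 3 to 60 N. Pads are 19 mm wide; open, the fingers measure 130 mm over their backs; the gripper's body (75 mm by 190 mm) begins 47 mm behind the grasp point.
Start: joints at [-1.386, 0.342, 1.524, -0, 1.275, -0.146], TCP at [0.171, -0.497, 0.206] pointing down, gripper open.
Joint ranges: [-2.53, 2.53], [-0.77, 2.02], [0.04, 2.7], [-1, 4.14], [0.28, 2.66], [-3.11, 3.11]. Speed limits (rad/s): [2.57, 2.57, 3.14, 3.14, 3.14, 3.14].

## Interface

Orientations are given as [roll, pitch, yaw] about the fixed x, y, z axes, in that order (R = Rz(yaw) Ry(pitch) Rx(roll)).
In Python, from cell import robot gives the robot as it stands.
- The arm moves only by the tool move_arm, never from a script. Its argument "increments" is a list of rows, each a list of 4 numbers: the shift along the tool's x, y, z normalised to -1 to 1, where 1 is 40 cm, then the turn about the tool's x normalised to -1 to 1, where 1 is 60 degrees. In form: [[dx, dy, dz, twist], ...]. A call has 1 to 5 rows; each row is the pose to reach, as a shift and turn from the pose commanded when the call began, along the tool's axes at that moment; what a row does not reach only later rows make up. A row lasts 1/8 s, in which the tool goes at most 62.5 mm and 10.7 degrees, less where a joint would pass 70% of its speed; a pose out of reach is approached as far as the arm can. A call with a number of a shift or a turn outside -1 to 1 is refused whole. A call with a gripper value outside its range is refused whole. "gripper" is the closure, from 0 (fully open) to 1 (shut), set as the call begins (left out, the last holds). The fingers move at their own pace and stop on an object; "squeeze" is the grip in N (left out, the last holds). Time passes only in rows, so rows that repeat a pose let the fingers close. It gives the time, the measured TCP pose, the force and the opening at its end, in the units of the state.
- robot.observe(): the state, without advancing time (a new reading comes with each control period).
- robot.read_camera(name): name is "scene" or "top" or "wrist"; returns the picture (384x512x3 uint8, red, green, blue); there is no depth.
- robot.camera_params(name): a dict with "fx", "fy", "cx", "cy" (pixels), "R" (3x3) and "t" (3): a world point X has camera coordinates R X + t; the wrist camera has in their place "tool_from_camera" (4x4, takes a point from camera to tool coordinates, whose origin is the TCP and whose axes are the tool frame's). Camera axes: x right, y down, z forward; pixel columns grow to the right and rows downward; lengths in m; the calibration is good to about 2 mm. The wrist camera is an equidistant fisheye: a pixel r from the principal point sees the ray r / f radians off the axis. A picture is of the moment at which its call begins: read the wrist's pose just before it. camera_params takes no time and is no camera call.
- robot.hand_in(): hands the job in, once; it reports no verdict.
The state is a dict: "time": time; "qpos": joint angles; "qvel": joint speeds; "joint_efforts": joint torques, N m; "tool_pos": TCP position; "tool_rot": TCP orientation; "contact_force": force on the tool from outside, world axes, zero at the start; "torque": the same for the moment, N m; "opening": finger opening in m.
Only numpy, scipy, OpenCV 4.12 (cv2) and the standard library are available. Lean on these libraries where they do the work, as an engineer would, in place of code of your own. Each camera call takes 0.05 s, during which the arm holds its last target.

## Working session

There is one attempt and no reset: what is moved stays moved. The work goes in short steps, Python scripts to look and compute and a tool call to move; the robot and the scene stay as the last step left them, time stands still between calls to the robot, and variables do not carry over. Pictures are saved under pics/ and viewed, and the job is handed in when it is done.

Besides the shell and the picture viewer there is one more tool, called after "Request:" as name([rows], argument=value, ...), one row to a line, values as JSON. move_arm: Moves the arm, as the interface text tells. Its arguments: {"type":"object","properties":{"increments":{"type":"array","items":{"type":"array","items":{"type":"number"}}},"gripper":{"type":"number"},"squeeze":{"type":"number"}},"required":["increments"]}

```bash
mkdir -p pics
python3 - <<'E'
from cell import robot
import cv2, numpy as np
s=robot.observe(); print(s['time'],s['tool_pos'],s['tool_rot'],s['opening'])
for n in ['scene','top','wrist']:
    im=robot.read_camera(n); cv2.imwrite(f'pics/{n}0.png',im[:,:,::-1]); 
    p=robot.camera_params(n); print(n,p)
E
```

```text
0.0 [ 0.17044893 -0.49609538  0.20516161] [-1.70235093  1.56928225  1.77003964] 0.09169961869681917
scene {'fx': 380.4271445797992, 'fy': 380.4271445797992, 'cx': 256.55923294466976, 'cy': 190.10831276304418, 'R': array([[ 0.65716124,  0.75374348, -0.00314142],
       [ 0.46014138, -0.40447438, -0.79036092],
       [-0.59700002,  0.51794907, -0.61263345]]), 't': array([-0.35442101, -0.17060276,  1.29710524])}
top {'fx': 372.04035916534843, 'fy': 372.04035916534843, 'cx': 250.91910588300192, 'cy': 185.36202448892595, 'R': array([[ 0.01234034, -0.99991106,  0.0050579 ],
       [-0.98293226, -0.01305902, -0.18350377],
       [ 0.1835535 , -0.00270708, -0.98300599]]), 't': array([-0.01339774,  0.53600876,  0.97179561])}
wrist {'fx': 297.3186396354542, 'fy': 297.3186396354542, 'cx': 254.69650161569743, 'cy': 189.91663401559114, 'tool_from_camera': array([[-4.22750079e-04, -3.02194794e-01,  9.53246100e-01,
        -1.78946977e-01],
       [ 9.99999568e-01,  6.61854111e-04,  6.53303237e-04,
         1.02069594e-03],
       [-8.28334687e-04,  9.53245964e-01,  3.02194384e-01,
        -8.21530879e-02],
       [ 0.00000000e+00,  0.00000000e+00,  0.00000000e+00,
         1.00000000e+00]])}
```

View pics/scene0.png

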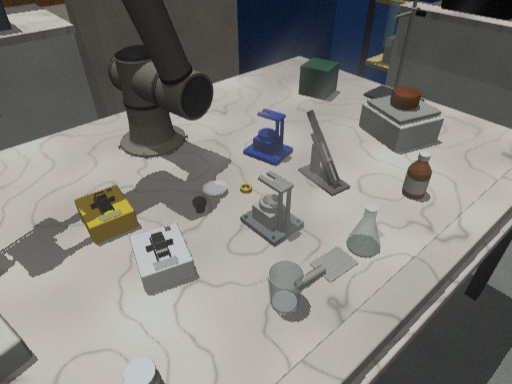

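View pics/top0.png

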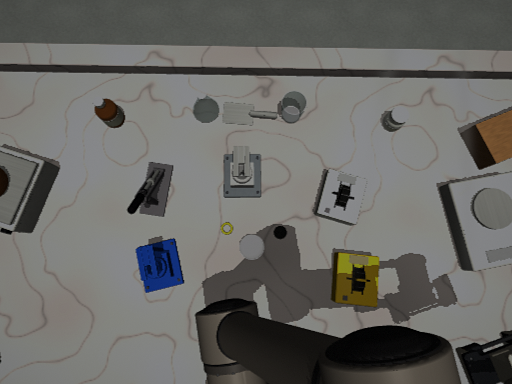

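View pics/wrist0.png

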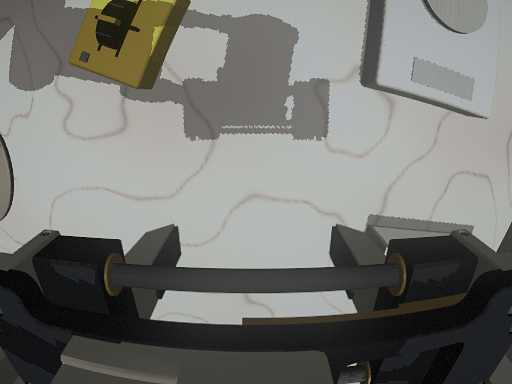

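```bash
cat > h.py <<'E'
import numpy as np, cv2
from cell import robot
def ray(n,u,v):
    p=robot.camera_params(n);R=np.array(p['R']);t=np.array(p['t'])
    d=R.T@np.array([(u-p['cx'])/p['fx'],(v-p['cy'])/p['fy'],1]);return -R.T@t,d
def onz(n,u,v,z):
    o,d=ray(n,u,v);return o+d*(z-o[2])/d[2]
def proj(n,X):
    p=robot.camera_params(n);c=np.array(p['R'])@np.array(X)+np.array(p['t'])
    return np.array([p['fx']*c[0]/c[2]+p['cx'],p['fy']*c[1]/c[2]+p['cy']])
def tri(a,b):
    (o1,d1),(o2,d2)=ray(*a),ray(*b)
    A=np.stack([d1,-d2],1);x=np.linalg.lstsq(A,o2-o1,rcond=None)[0]
    p,q=o1+d1*x[0],o2+d2*x[1];return (p+q)/2,np.linalg.norm(p-q)
E
python3 - <<'E'
import cv2
t=cv2.imread('pics/top0.png');s=cv2.imread('pics/scene0.png')
cv2.imwrite('pics/t_a.png',cv2.resize(t[130:250,115:275],None,fx=5,fy=5,interpolation=cv2.INTER_CUBIC))
cv2.imwrite('pics/t_b.png',cv2.resize(t[150:240,300:400],None,fx=6,fy=6,interpolation=cv2.INTER_CUBIC))
cv2.imwrite('pics/s_a.png',cv2.resize(s[100:250,225:385],None,fx=4,fy=4,interpolation=cv2.INTER_CUBIC))
cv2.imwrite('pics/s_b.png',cv2.resize(s[210:300,120:210],None,fx=6,fy=6,interpolation=cv2.INTER_CUBIC))
E
```

```text
(no output)
```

View pics/t_a.png

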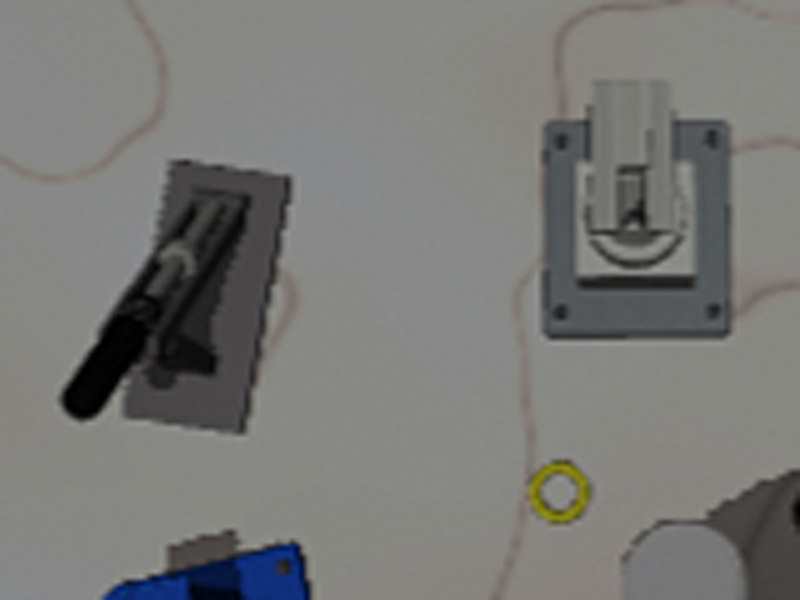

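View pics/t_b.png

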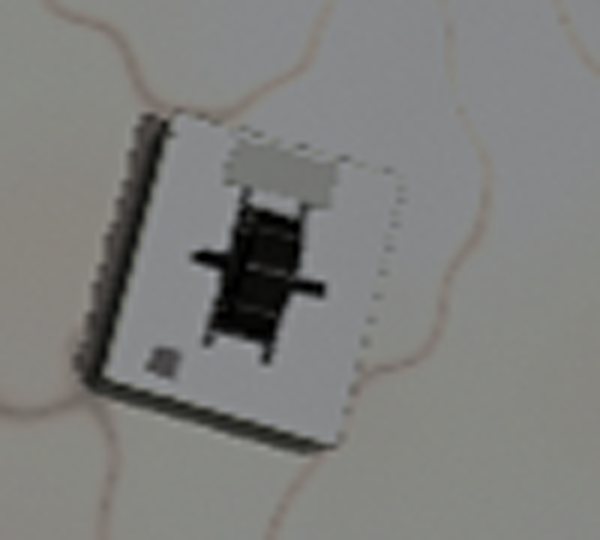

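View pics/s_a.png

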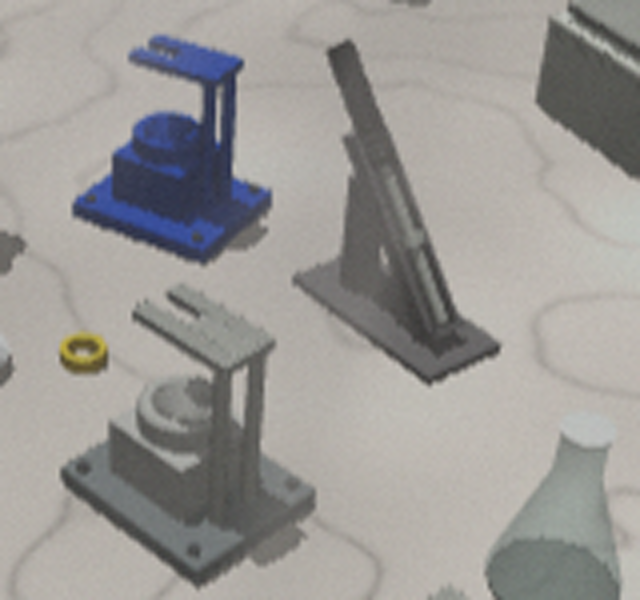

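View pics/s_b.png

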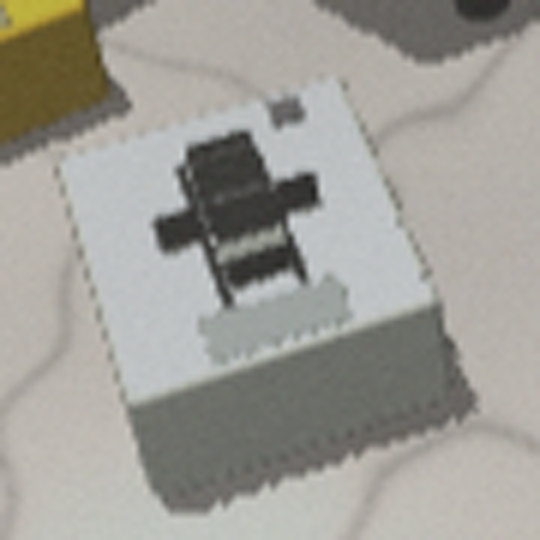

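Run:
```python
from h import *
def ta(x,y): return ('top',115+(x+.5)/5-.5,130+(y+.5)/5-.5)
def tb(x,y): return ('top',300+(x+.5)/6-.5,150+(y+.5)/6-.5)
def sa(x,y): return ('scene',225+(x+.5)/4-.5,100+(y+.5)/4-.5)
def sb(x,y): return ('scene',120+(x+.5)/6-.5,210+(y+.5)/6-.5)
np.set_printoptions(precision=4,suppress=True)
c=np.array([onz(*ta(*q),.008) for q in [(170,160),(291,178),(244,433),(124,415)]])
print('rest',c.mean(0),c,'yaw',np.degrees(np.arctan2(*((c[0]+c[1]-c[2]-c[3])[[1,0]]))))
c2=np.array([onz(*sa(*q),.008) for q in [(430,383),(500,347),(295,280)]]);print('rest scene corners',c2, (c2[0]*0+c2[1]*0+ (c2[2]+ (c2[1]+c2[0]-c2[2])*0)))
g,e=tri(ta(82,400),sa(342,45));print('grip end',g,e)
g,e=tri(ta(176,257),sa(398,195));print('collar?',g,e)
b=np.array([onz(*ta(*q),.012) for q in [(545,120),(730,122),(730,337),(543,337)]]);print('stn base',b.mean(0),b)
f=[onz(*ta(*q),.141) for q in [(593,232),(672,232),(616,168),(648,168),(592,80),(672,80)]];print('fork',np.array(f))
f=[onz(*sa(*q),.141) for q in [(134,313),(168,290),(275,343),(222,368)]];print('fork sc',np.array(f))
f=[onz(*ta(*q),.075) for q in [(587,215),(685,215),(635,268)]];print('mouth ring',np.array(f))
t=np.array([onz(*tb(*q),.055) for q in [(168,114),(403,176),(335,447),(100,380)]]);print('timer',t.mean(0),t)
t=np.array([onz(*sb(*q),.055) for q in [(62,155),(342,85),(436,300),(130,404)]]);print('timer s',t.mean(0),t)
print('fin', tri(tb(195,255),sb(158,232)),tri(tb(325,290),sb(315,186)))
print('finz',onz(*tb(195,257),.068),onz(*tb(325,290),.068),onz(*sb(158,230),.068),onz(*sb(315,186),.068))
# white bar: scene
print('bar ray', [onz(*sb(x,y),.075) for x,y in [(215,247),(285,236)]])
```

```text
rest [0.531  0.2635 0.008 ] [[0.6098 0.2899 0.008 ]
 [0.6001 0.2195 0.008 ]
 [0.4524 0.2384 0.008 ]
 [0.4617 0.3065 0.008 ]] yaw -6.845339010229604
rest scene corners [[0.6062 0.2165 0.008 ]
 [0.6122 0.2852 0.008 ]
 [0.4589 0.2365 0.008 ]] [0.4589 0.2365 0.008 ]
grip end [0.4501 0.2751 0.1839] 0.0017529527389381597
collar? [0.5322 0.2542 0.1092] 0.002306175403949166
stn base [0.5725 0.0192 0.012 ] [[ 0.6356  0.0736  0.012 ]
 [ 0.6359 -0.0335  0.012 ]
 [ 0.51   -0.0345  0.012 ]
 [ 0.5086  0.0714  0.012 ]]
fork [[ 0.5424  0.0384  0.141 ]
 [ 0.5429 -0.0012  0.141 ]
 [ 0.5755  0.0275  0.141 ]
 [ 0.5757  0.0114  0.141 ]
 [ 0.6214  0.0406  0.141 ]
 [ 0.622  -0.0001  0.141 ]]
fork sc [[ 0.5488 -0.0029  0.141 ]
 [ 0.5447  0.0275  0.141 ]
 [ 0.623   0.0378  0.141 ]
 [ 0.6198 -0.0005  0.141 ]]
mouth ring [[ 0.5657  0.0449  0.075 ]
 [ 0.5664 -0.0079  0.075 ]
 [ 0.537   0.0186  0.075 ]]
timer [ 0.5094 -0.2533  0.055 ] [[ 0.585  -0.2173  0.055 ]
 [ 0.5573 -0.3241  0.055 ]
 [ 0.4332 -0.2881  0.055 ]
 [ 0.4619 -0.1836  0.055 ]]
timer s [ 0.5131 -0.2545  0.055 ] [[ 0.4348 -0.2865  0.055 ]
 [ 0.4709 -0.1871  0.055 ]
 [ 0.5877 -0.221   0.055 ]
 [ 0.5589 -0.3234  0.055 ]]
fin (array([ 0.5083, -0.2541,  0.0537]), np.float64(0.056038464204687444)) (array([ 0.5147, -0.255 ,  0.0783]), np.float64(0.0563235002700186))
finz [ 0.5163 -0.2249  0.068 ] [ 0.5021 -0.2827  0.068 ] [ 0.5061 -0.2822  0.068 ] [ 0.5239 -0.229   0.068 ]
bar ray [array([ 0.5333, -0.2735,  0.075 ]), array([ 0.5447, -0.2525,  0.075 ])]
```

```bash
cat >> h.py <<'E'
from scipy.spatial.transform import Rotation as Ro
np.set_printoptions(precision=4,suppress=True)
def pose(s=None):
    s=s or robot.observe(); return np.array(s['tool_pos']),Ro.from_euler('xyz',s['tool_rot']).as_matrix()
def inc(target,yaw_y=None):
    """increments to TCP target; yaw_y: wanted heading (deg) of tool y in world (mod 180)"""
    p,R=pose(); d=R.T@(np.array(target)-p)/.4
    y=np.degrees(np.arctan2(R[1,1],R[0,1])); tw=0
    if yaw_y is not None:
        a=(yaw_y-y+90)%180-90; tw=-a/60   # tool x is down
    print('at',p,'y-head %.1f'%y,'tilt %.2f'%np.degrees(np.arccos(-R[2,0])),'inc',d,'twist %.4f'%tw)
    return d,tw
E
python3 - <<'E'
from h import *
print(pose()[1])
inc((.469,.20,.30),83.2)
for z in(.141,):
  t=cv2.imread('pics/top0.png')
  for q in [(147,240),(178,240),(160,268)]: print(onz('top',*q,z),onz('top',*q,.075))
E
```

```text
[[-0.0002  0.3248 -0.9458]
 [ 0.0011 -0.9458 -0.3248]
 [-1.     -0.0011 -0.0002]]
at [ 0.1705 -0.4962  0.2053] y-head -71.0 tilt 0.07 inc [-0.2349 -1.404  -1.2712] twist 0.4292
[0.3809 0.2441 0.141 ] [0.3832 0.262  0.075 ]
[0.3819 0.169  0.141 ] [0.3843 0.1815 0.075 ]
[0.315  0.2088 0.141 ] [0.3126 0.2242 0.075 ]
```

Request:
move_arm([
  [-0.24,-0.14,-0.71,-0.89],
  [-0.24,-0.14,-0.71,-0.89],
  [-0.24,-0.14,-0.71,-0.89],
  [-0.24,-0.14,-0.71,-0.89],
  [-0.24,-0.14,-0.71,-0.89],
], gripper=0)

```text
time: 0.78
tool_pos: [0.4226, -0.3499, 0.3024]
tool_rot: [0.914, 1.571, -0.958]
contact_force: [1.1, -0.9, -0.6]
opening: 0.0916
```

Run:
```python
from h import *
inc((.50,-.05,.30),83.2)
```

```text
at [ 0.4226 -0.3499  0.3024] y-head -17.3 tilt 0.01 inc [ 0.006  -0.0377 -0.7734] twist 1.3256
```

Request:
move_arm([
  [0,-0.04,-0.77,-0.89],
  [0,-0.04,-0.77,-0.89],
  [0,-0.04,-0.77,-0.89],
  [0,-0.04,-0.77,-0.89],
  [0,-0.04,-0.77,-0.89],
])

```text
time: 1.4
tool_pos: [0.4992, -0.0508, 0.3017]
tool_rot: [-2.242, 1.571, 3.101]
contact_force: [1.2, 0.1, -0.6]
opening: 0.0919
```

Run:
```python
from h import *
inc((.44,.27,.30),83.2)
im=robot.read_camera('wrist'); cv2.imwrite('pics/w1.png',im[:,:,::-1])
```

```text
at [ 0.4992 -0.0508  0.3017] y-head 36.1 tilt 0.01 inc [ 0.0042  0.3533 -0.7352] twist -0.7848
```

View pics/w1.png

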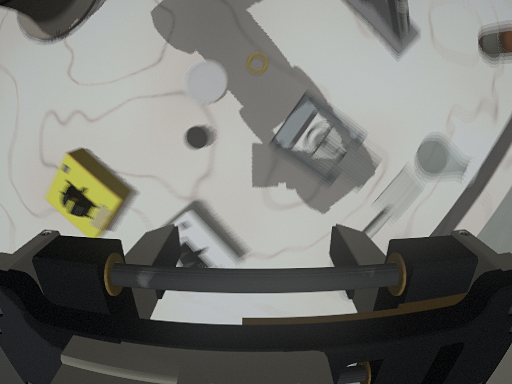

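Request:
move_arm([
  [0.0,0.4,-0.67,-0.785],
  [0.0,0.4,-0.67,-0.785],
  [0.0,0.4,-0.67,-0.785],
  [0.0,0.4,-0.67,-0.785],
  [0.0,0.4,-0.67,-0.785],
])

```text
time: 2.08
tool_pos: [0.4719, 0.2597, 0.3017]
tool_rot: [-1.542, 1.57, -1.663]
contact_force: [1.0, 0.3, 0.3]
opening: 0.0915
```

Run:
```python
from h import *
inc((.469,.273,.142),83.2)
im=robot.read_camera('wrist'); cv2.imwrite('pics/w2.png',im[:,:,::-1])
```

```text
at [0.4719 0.2597 0.3017] y-head 83.0 tilt 0.02 inc [ 0.3991  0.0323 -0.0112] twist -0.0030
```

View pics/w2.png

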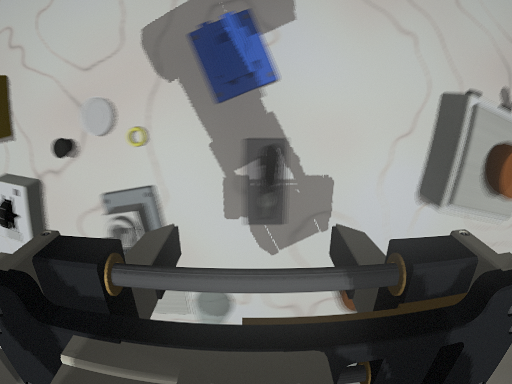

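```bash
cat >> h.py <<'E'
def wray(u,v,pq=None):
    p=robot.camera_params('wrist');T=np.array(p['tool_from_camera'])
    P,R=pq or pose()
    a=np.array([u-p['cx'],v-p['cy']])/p['fx'];r=np.linalg.norm(a)
    d=np.array([*(a/r*np.sin(r)),np.cos(r)])
    return P+R@T[:3,3],R@T[:3,:3]@d
def wonz(u,v,z,pq=None):
    o,d=wray(u,v,pq);return o+d*(z-o[2])/d[2]
E
python3 - <<'E'
from h import *
im=robot.read_camera('wrist')[:,:,::-1]; cv2.imwrite('pics/w3.png',cv2.resize(im[110:260,170:370],None,fx=4,fy=4,interpolation=cv2.INTER_CUBIC))
E
```

```text
(no output)
```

View pics/w3.png

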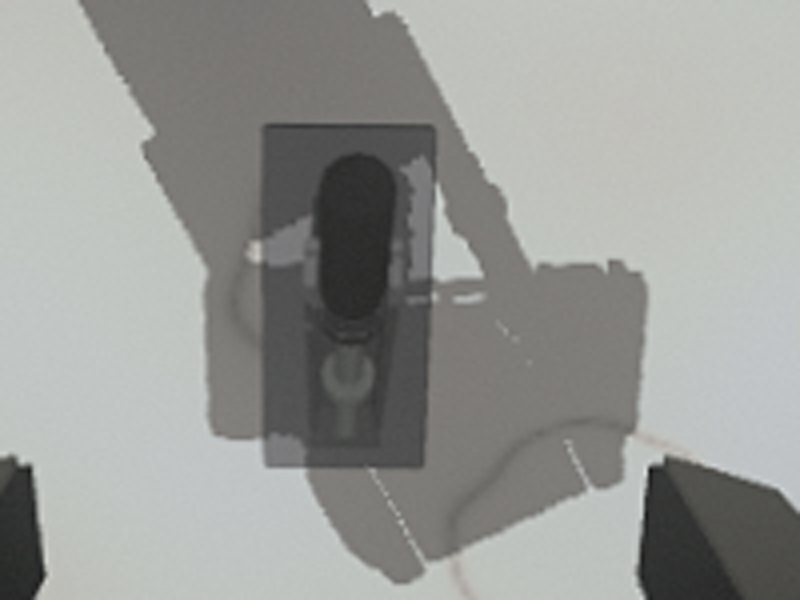

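Run:
```python
from h import *
f=lambda x,y:(170+(x+.5)/4-.5,110+(y+.5)/4-.5)
b=np.array([wonz(*f(*q),.008) for q in [(264,125),(436,126),(424,467),(266,467)]]);print(b,b.mean(0), [np.degrees(np.arctan2(*((b[i]-b[j])[[1,0]]))) for i,j in((3,0),(2,1))])
print('grip end', wonz(*f(357,190),.183),'grip base(s=120)',wonz(*f(354,318),.114-.007), 'collar',wonz(*f(348,377),.022+.065*.766))
inc((.469,.272,.142),83.2)
```

```text
[[0.4523 0.2339 0.008 ]
 [0.4607 0.3022 0.008 ]
 [0.6079 0.2831 0.008 ]
 [0.5999 0.2148 0.008 ]] [0.5302 0.2585 0.008 ] [np.float64(-7.397355891947012), np.float64(-7.366370194787293)]
grip end [0.4486 0.2692 0.183 ] grip base(s=120) [0.506  0.2628 0.107 ] collar [0.5392 0.2572 0.0718]
at [0.4708 0.2631 0.301 ] y-head 83.3 tilt 0.12 inc [ 0.3976  0.021  -0.0064] twist 0.0013
```

Request:
move_arm([
  [0.15,0.016,-0.011,0],
  [0.28,0.016,-0.011,0],
  [0.36,0.016,-0.011,0],
  [0.397,0.016,-0.011,0],
  [0.397,0.016,-0.011,0],
])

```text
time: 2.8
tool_pos: [0.4688, 0.2644, 0.1427]
tool_rot: [-2.513, 1.57, -2.638]
contact_force: [-0.0, 0.9, 0.3]
opening: 0.0917
```

Run:
```python
from h import *
inc((.467,.2695,.142),83)
im=robot.read_camera('wrist')[:,:,::-1]; cv2.imwrite('pics/w4.png',im)
im=robot.read_camera('scene')[:,:,::-1]; cv2.imwrite('pics/s4.png',cv2.resize(im[60:210,225:425],None,fx=4,fy=4,interpolation=cv2.INTER_CUBIC))
```

```text
at [0.4688 0.2644 0.1427] y-head 82.8 tilt 0.07 inc [ 0.0018  0.0122 -0.0061] twist -0.0033
```

View pics/w4.png

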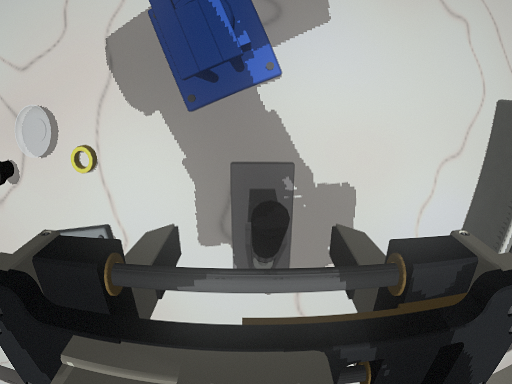

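View pics/s4.png

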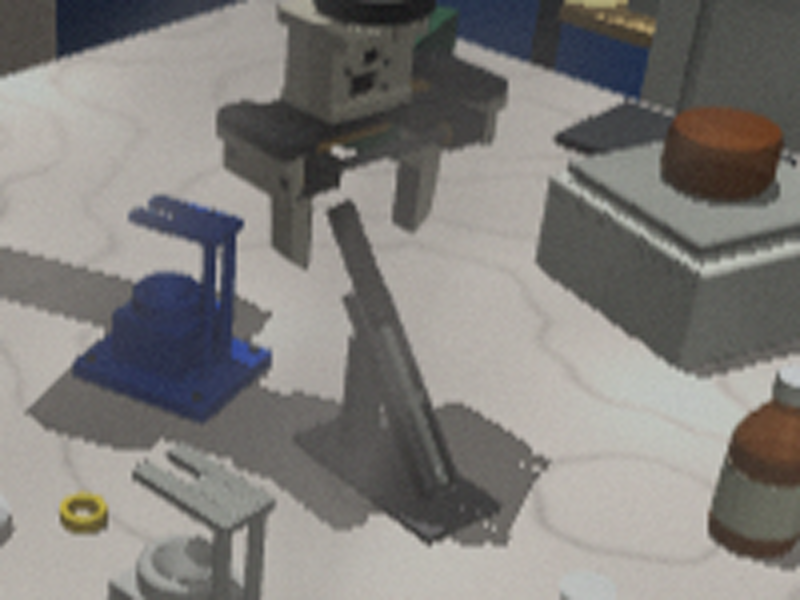

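Run:
```python
from h import *
P,R=pose()
for q,z in [((271,218),.187),((268,248),.14)]:
    X=wonz(*q,z);print(X,R.T@(X-P))
```

```text
[0.447  0.2751 0.187 ] [-0.0427  0.0072 -0.0237]
[0.4898 0.2709 0.14  ] [0.0044 0.0084 0.0191]
```

Request:
move_arm([
  [0,0.019,-0.008,0],
  [0,0.019,-0.008,0],
])

```text
time: 3.15
tool_pos: [0.4668, 0.2736, 0.1439]
tool_rot: [0.566, 1.569, 0.442]
contact_force: [0.3, 1.0, 0.4]
opening: 0.092
```

Run:
```python
from h import *
inc((.467,.2715,.142),83)
im=robot.read_camera('wrist')[:,:,::-1]; cv2.imwrite('pics/w5.png',cv2.resize(im[150:300,150:350],None,fx=4,fy=4))
```

```text
at [0.4668 0.2736 0.1439] y-head 82.9 tilt 0.10 inc [ 0.0047 -0.0053  0.0013] twist -0.0017
```

View pics/w5.png

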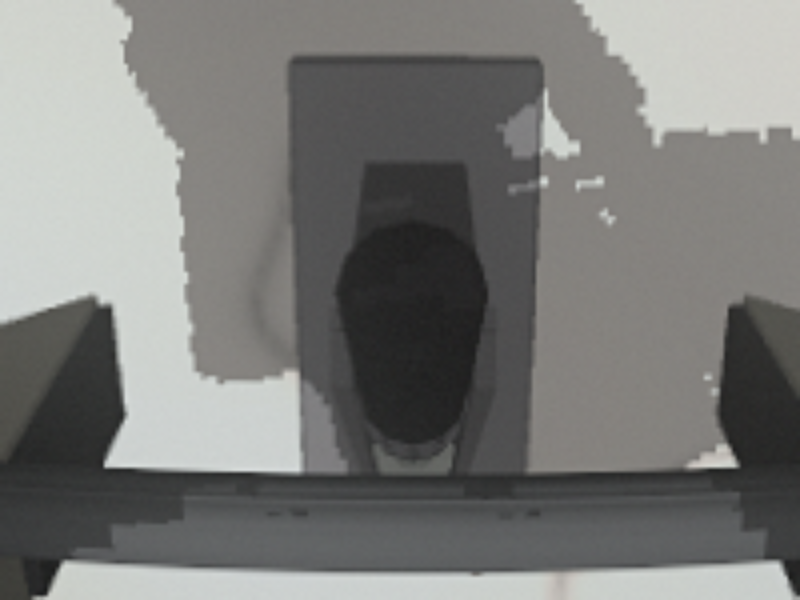

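Request:
move_arm([
  [0,0,0,0],
  [0,0,0,0],
  [0,0,0,0],
  [0,0,0,0],
  [0,0,0,0],
], gripper=1, squeeze=20)

```text
time: 3.82
tool_pos: [0.4665, 0.2728, 0.1429]
tool_rot: [-1.828, 1.571, -1.952]
contact_force: [-0.5, -0.2, -1.3]
opening: 0.0462
```

Request:
move_arm([
  [0,0,0,0],
  [0,0,0,0],
  [0,0,0,0],
  [0,0,0,0],
], squeeze=30)

```text
time: 4.32
tool_pos: [0.4666, 0.2728, 0.143]
tool_rot: [-0.665, 1.571, -0.79]
contact_force: [-0.1, -1.2, -0.0]
opening: 0.0184
```

Request:
move_arm([
  [-0.05,0,0,0],
  [-0.12,0,0,0],
  [-0.2,0,0,0],
  [-0.25,0,0,0],
  [-0.25,0,0,0],
])

```text
time: 4.95
tool_pos: [0.4672, 0.2731, 0.2442]
tool_rot: [0.492, 1.568, 0.367]
contact_force: [0.1, 0.0, -1.2]
opening: 0.0185
```

Run:
```python
from h import *
inc((.41,.03,.23),91)
im=robot.read_camera('scene')[:,:,::-1]; cv2.imwrite('pics/s6.png',cv2.resize(im[60:210,225:425],None,fx=4,fy=4,interpolation=cv2.INTER_CUBIC))
im=robot.read_camera('top')[:,:,::-1]; cv2.imwrite('pics/t6.png',cv2.resize(im[110:260,100:300],None,fx=4,fy=4,interpolation=cv2.INTER_CUBIC))
```

```text
at [0.4672 0.2731 0.2442] y-head 82.9 tilt 0.18 inc [ 0.0345 -0.6209 -0.0663] twist -0.1357
```

View pics/s6.png

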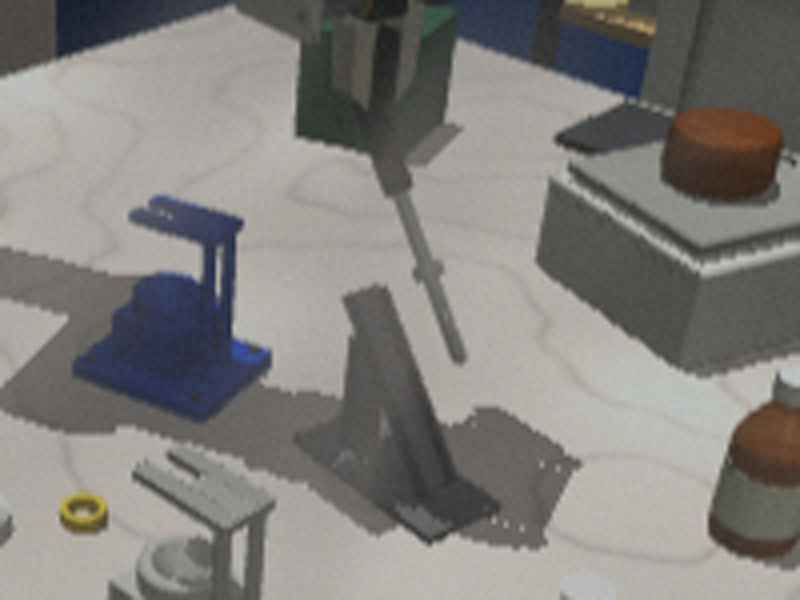

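View pics/t6.png

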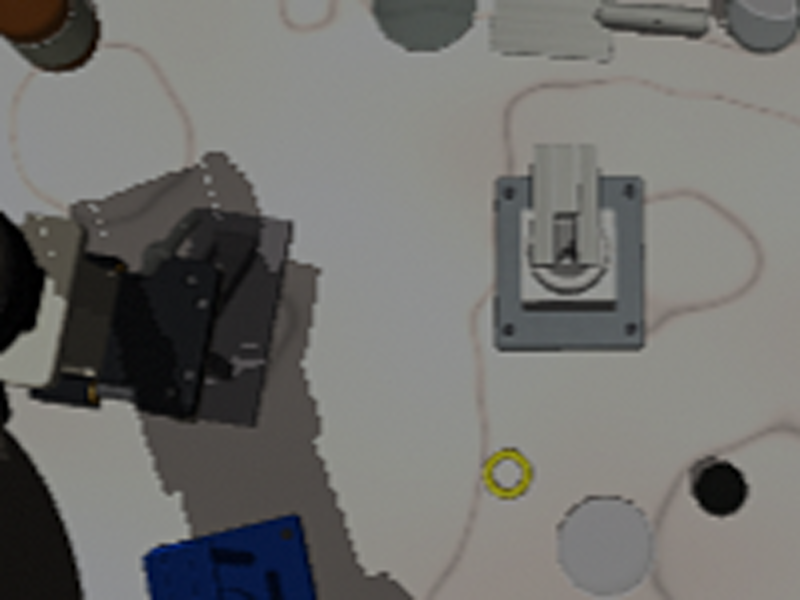

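```bash
cat >> h.py <<'E'
def probe_plane(pts,off=.019):
    """scene px -> point in vertical plane through grasp normal to tool y; returns tool-frame-ish (along tool z, world z) rel to grasp"""
    P,R=pose(); n=R[:,1]; g=P+R[:,0]*-off
    out=[]
    for u,v in pts:
        o,d=ray('scene',u,v); X=o+d*(n@(g-o))/(n@d); out.append(X)
    return g,np.array(out),np.array([[R[:,2]@(X-g),X[2]-g[2]] for X in out])
E
python3 - <<'E'
from h import *
f=lambda x,y:(225+(x+.5)/4-.5,60+(y+.5)/4-.5)
g,X,r=probe_plane([f(461,362),f(430,272),f(403,197)])
print(g,X,r,np.linalg.norm(r,axis=1),np.degrees(np.arctan2(r[:,0],-r[:,1])))
E
```

```text
[0.4661 0.2727 0.261 ] [[0.5799 0.2583 0.1237]
 [0.5417 0.2631 0.1735]
 [0.5092 0.2672 0.2141]] [[ 0.1148 -0.1373]
 [ 0.0763 -0.0875]
 [ 0.0435 -0.0469]] [0.179  0.1161 0.0639] [39.9027 41.0741 42.813 ]
```

Run:
```python
from h import *
inc((.393,.0195,.222),91)
```

```text
at [0.4661 0.2726 0.242 ] y-head 82.9 tilt 0.08 inc [ 0.0507 -0.6507 -0.1026] twist -0.1358
```

Request:
move_arm([
  [0.0,-0.12,-0.04,-0.03],
  [0.02,-0.26,-0.08,-0.06],
  [0.04,-0.4,-0.103,-0.09],
  [0.05,-0.54,-0.103,-0.12],
  [0.05,-0.651,-0.103,-0.136],
])

```text
time: 5.68
tool_pos: [0.3917, 0.018, 0.2216]
tool_rot: [3.083, 1.568, 3.101]
contact_force: [0.1, -0.4, -0.5]
opening: 0.0189
```

Run:
```python
from h import *
inc((.393,.0195,.222),91)
for n in ['scene','top']:
  im=robot.read_camera(n)[:,:,::-1]
  cv2.imwrite(f'pics/{n}7.png',im)
  c=im[100:250,200:340] if n=='scene' else im[130:250,180:300]
  cv2.imwrite(f'pics/{n}7z.png',cv2.resize(c,None,fx=4 if n=='scene' else 5,fy=4 if n=='scene' else 5,interpolation=cv2.INTER_CUBIC))
inc((.393,.0195,.222),91)
```

```text
at [0.3917 0.018  0.2216] y-head 91.0 tilt 0.15 inc [-0.0009  0.0038  0.0032] twist 0.0004
at [0.3921 0.0164 0.2219] y-head 90.8 tilt 0.15 inc [-0.0003  0.0077  0.0025] twist -0.0039
```

View pics/scene7z.png

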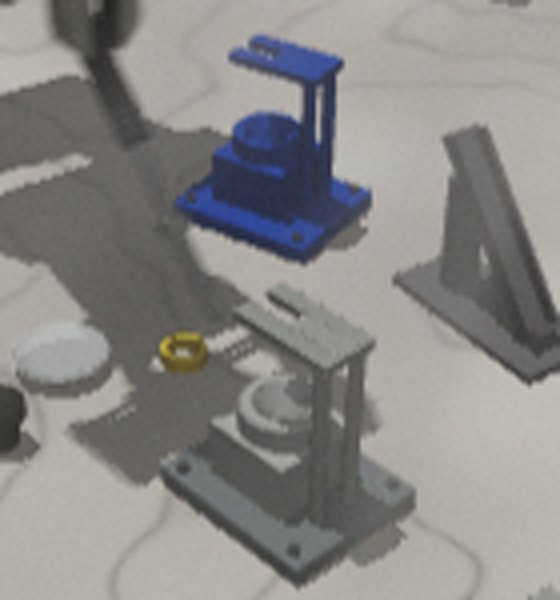

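View pics/top7z.png

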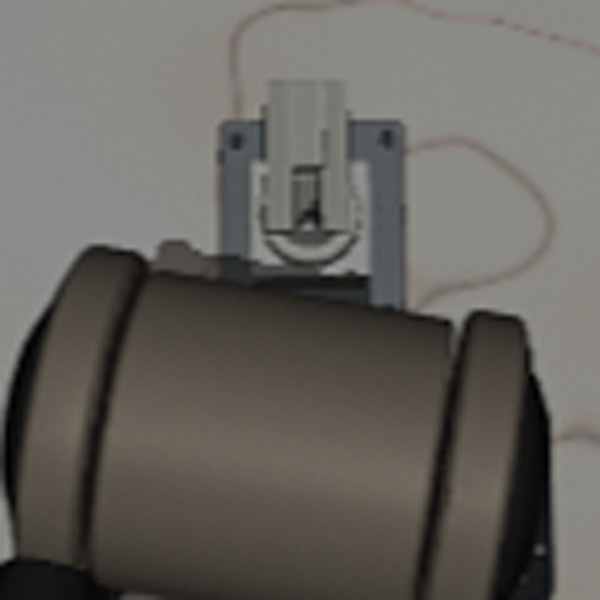

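Run:
```python
from h import *
inc((.436,.0195,.207),91)
```

```text
at [0.3921 0.0164 0.2219] y-head 90.8 tilt 0.15 inc [0.0369 0.0063 0.11  ] twist -0.0039
```

Request:
move_arm([
  [0.0,0.006,0.06,0],
  [0.02,0.006,0.11,0],
  [0.037,0.006,0.11,0],
  [0.037,0.006,0.11,0],
])

```text
time: 6.28
tool_pos: [0.4358, 0.0233, 0.2069]
tool_rot: [3.011, 1.567, 3.029]
contact_force: [-0.7, -0.4, -1.2]
opening: 0.0183
```

Run:
```python
from h import *
inc((.436,.0195,.207),91)
for n in ['scene','top']:
  im=robot.read_camera(n)[:,:,::-1]
  c=im[130:250,215:335] if n=='scene' else im[130:230,190:290]
  cv2.imwrite(f'pics/{n}8z.png',cv2.resize(c,None,fx=5 if n=='scene' else 6,fy=5 if n=='scene' else 6,interpolation=cv2.INTER_CUBIC))
inc((.436,.0195,.207),91)
```

```text
at [0.4358 0.0233 0.2069] y-head 91.0 tilt 0.20 inc [-0.0002 -0.0095  0.0004] twist 0.0008
at [0.4364 0.023  0.208 ] y-head 91.0 tilt 0.05 inc [ 0.0025 -0.0088 -0.0012] twist 0.0005
```

View pics/scene8z.png

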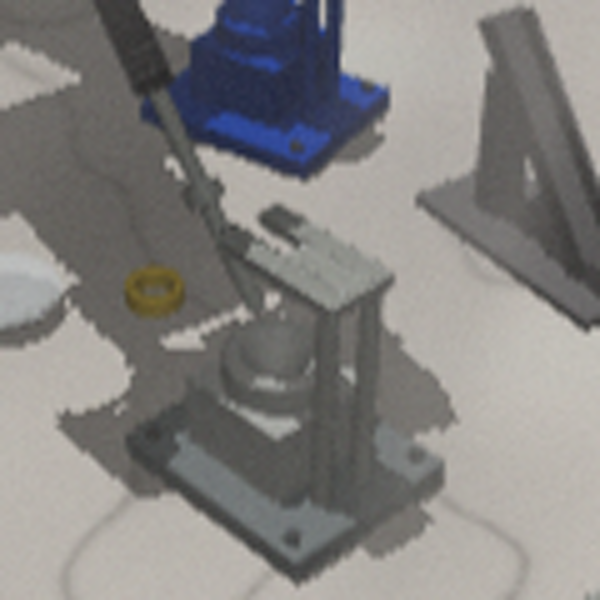

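View pics/top8z.png

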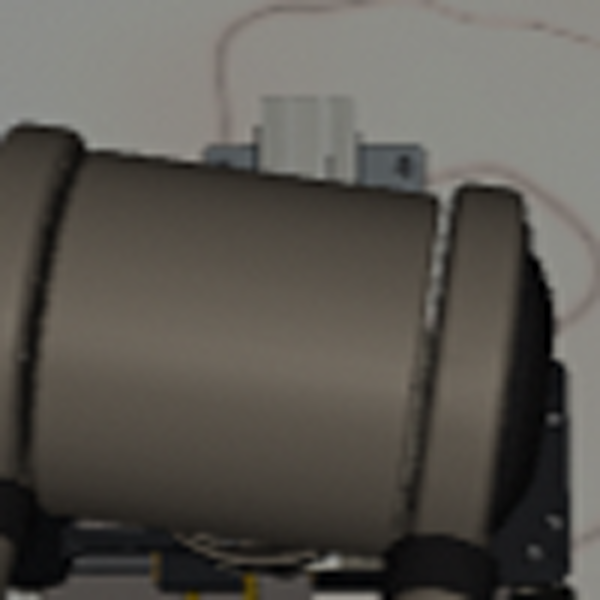

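Run:
```python
from h import *
f=lambda x,y:(215+(x+.5)/5-.5,130+(y+.5)/5-.5)
g,X,r=probe_plane([f(262,312),f(205,195),f(152,88)])
print(g,X,r,np.linalg.norm(r,axis=1),np.degrees(np.arctan2(r[:,0],-r[:,1])))
print('exp foot px',[ (proj('scene',g+np.array([a*.1,0,0])+np.array([.115,.002,-.138]))-[215,130])*5 for a in (0,)])
# mouth/fork predictions for W
W=np.array([.568,.0192,.075])
for d in [(-.024,.0205,.066),(-.024,-.0205,.066),(.053,-.0205,.066),(.053,.0205,.066),(-.024,.0075,.066),(-.024,-.0075,.066),(.008,0,.066),(-.02,0,0),(0,-.02,0),(.02,0,0)]:
    print(d,(proj('scene',W+d)-[215,130])*5)
im=robot.read_camera('wrist')[:,:,::-1]; cv2.imwrite('pics/w8.png',im)
```

```text
[0.4364 0.023  0.227 ] [[0.5498 0.0251 0.0855]
 [0.5085 0.0243 0.1338]
 [0.4705 0.0237 0.1772]] [[ 0.1135 -0.1415]
 [ 0.0722 -0.0932]
 [ 0.0341 -0.0498]] [0.1814 0.1179 0.0603] [38.7361 37.7564 34.4284]
exp foot px [array([262.328 , 305.9906])]
(-0.024, 0.0205, 0.066) [276.1067 200.2763]
(-0.024, -0.0205, 0.066) [211.3455 233.5026]
(0.053, -0.0205, 0.066) [326.2178 310.1279]
(0.053, 0.0205, 0.066) [391.6037 273.2357]
(-0.024, 0.0075, 0.066) [255.9036 210.6416]
(-0.024, -0.0075, 0.066) [232.2134 222.7962]
(0.008, 0, 0.066) [290.522  246.8092]
(-0.02, 0, 0) [248.4065 330.0971]
(0, -0.02, 0) [245.3695 366.9001]
(0.02, 0, 0) [304.4136 369.3424]
```

View pics/w8.png

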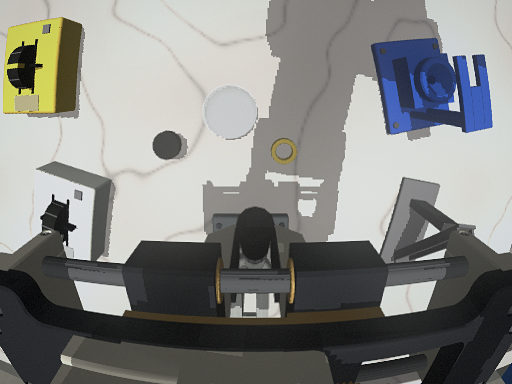

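Run:
```python
from h import *
im=robot.read_camera('wrist')[:,:,::-1]; cv2.imwrite('pics/w9.png',cv2.resize(im[195:325,180:330],None,fx=5,fy=5,interpolation=cv2.INTER_CUBIC))
inc((.45,.0195,.2),91)
```

```text
at [0.4369 0.0229 0.2085] y-head 91.0 tilt 0.02 inc [ 0.0212 -0.0091  0.0327] twist 0.0004
```

View pics/w9.png

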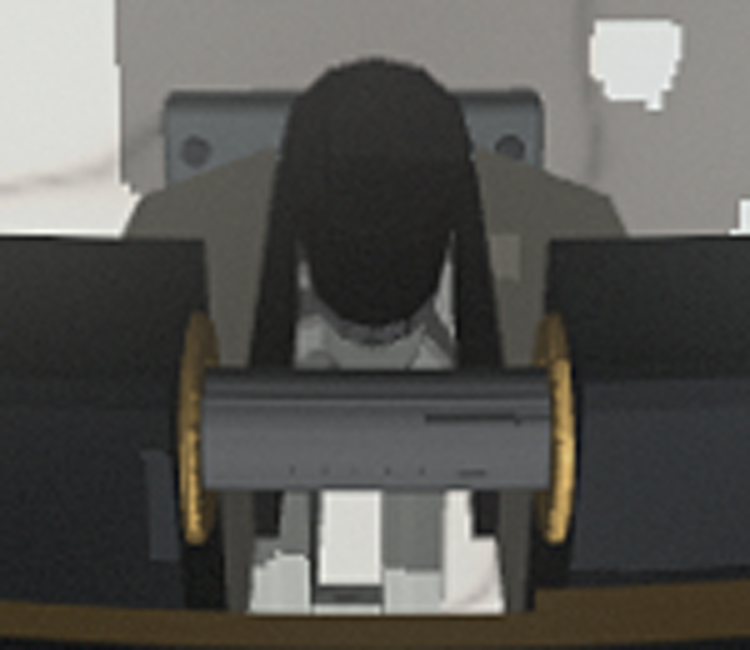

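Run:
```python
from h import *
f=lambda x,y:(180+(x+.5)/5-.5,195+(y+.5)/5-.5)
P,R=pose()
for q in [(166,92),(543,92),(196,152),(512,150)]:
    X=wonz(*f(*q),.012);print(X,R.T@(X-P))
for q in [(378,59)]:
    X=wonz(*f(*q),.252);print('grip end',X,R.T@(X-P))
```

```text
[ 0.5082 -0.0343  0.012 ] [ 0.1965 -0.0584  0.0703]
[0.5062 0.0689 0.012 ] [0.1965 0.0448 0.0701]
[ 0.5261 -0.0264  0.012 ] [ 0.1965 -0.0509  0.0882]
[0.5237 0.0612 0.012 ] [0.1965 0.0368 0.0874]
grip end [0.4065 0.0216 0.252 ] [-0.0436 -0.0007 -0.0304]
```

Run:
```python
from h import *
inc((.455,.0167,.180),91)
```

```text
at [0.4369 0.0229 0.2085] y-head 91.0 tilt 0.02 inc [ 0.0712 -0.0163  0.0451] twist 0.0004
```

Request:
move_arm([
  [0,-0.016,0,0],
  [0.02,-0.016,0.025,0],
  [0.045,-0.016,0.045,0],
  [0.07,-0.016,0.045,0],
  [0.07,-0.016,0.045,0],
])

```text
time: 7.1
tool_pos: [0.4546, 0.0168, 0.1789]
tool_rot: [3.017, 1.568, 3.035]
contact_force: [-0.6, 0.7, -0.3]
opening: 0.0183
```

Run:
```python
from h import *
im=robot.read_camera('scene')[:,:,::-1]
cv2.imwrite('pics/scene10z.png',cv2.resize(im[130:250,215:335],None,fx=5,fy=5,interpolation=cv2.INTER_CUBIC))
inc((.455,.0167,.180),91)
```

```text
at [0.4549 0.0168 0.1796] y-head 91.0 tilt 0.08 inc [-0.001  -0.0002  0.0001] twist 0.0004
```

View pics/scene10z.png

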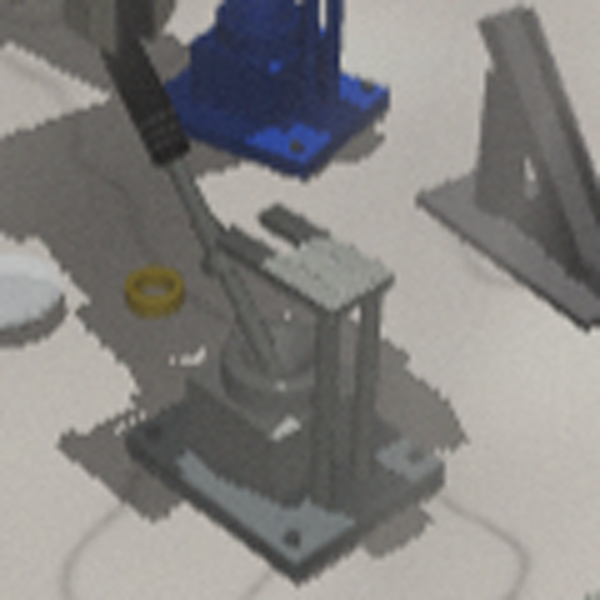

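Request:
move_arm([
  [-0.022,0,0.031,0],
  [-0.04,0,0.064,0],
  [-0.055,0,0.099,0],
  [-0.068,0,0.135,0],
  [-0.068,0,0.135,0],
], squeeze=8)

```text
time: 7.78
tool_pos: [0.5102, 0.0176, 0.2087]
tool_rot: [-0.212, 1.569, -0.194]
contact_force: [-2.6, -0.7, 5.1]
opening: 0.0195
```

Run:
```python
from h import *
im=robot.read_camera('scene')[:,:,::-1]
cv2.imwrite('pics/scene11z.png',cv2.resize(im[100:250,215:365],None,fx=4,fy=4,interpolation=cv2.INTER_CUBIC))
inc((.569,.0187,.217),91)
print(robot.observe()['contact_force'])
```

```text
at [0.5096 0.0176 0.2084] y-head 91.0 tilt 0.06 inc [-0.0215  0.      0.1486] twist 0.0004
[-3.4071  0.5155  5.5178]
```

View pics/scene11z.png

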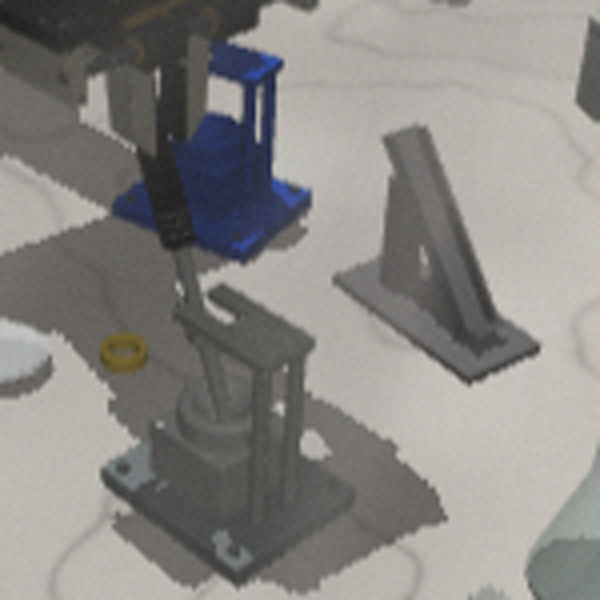

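Request:
move_arm([
  [-0.012,0,0.037,0],
  [-0.02,0,0.075,0],
  [-0.025,0,0.113,0],
  [-0.026,0,0.148,0],
  [-0.026,0,0.148,0],
])

```text
time: 8.45
tool_pos: [0.5686, 0.0187, 0.2174]
tool_rot: [-3.138, 1.57, -3.12]
contact_force: [-0.1, -0.2, -1.0]
opening: 0.0188
```

Run:
```python
from h import *
im=robot.read_camera('scene')[:,:,::-1]
cv2.imwrite('pics/scene12z.png',cv2.resize(im[80:250,215:365],None,fx=4,fy=4,interpolation=cv2.INTER_CUBIC)[:600])
im=robot.read_camera('wrist')[:,:,::-1]; cv2.imwrite('pics/w12.png',im)
inc((.569,.0187,.217),91)
print(robot.observe()['contact_force'])
```

```text
at [0.5678 0.0188 0.2175] y-head 91.0 tilt 0.05 inc [ 0.0012 -0.0002  0.0029] twist 0.0003
[ 0.2403  0.4807 -1.1767]
```

View pics/scene12z.png

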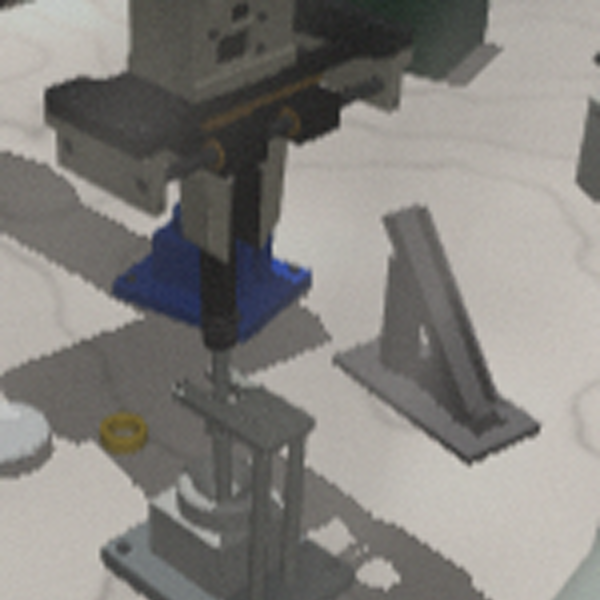

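View pics/w12.png

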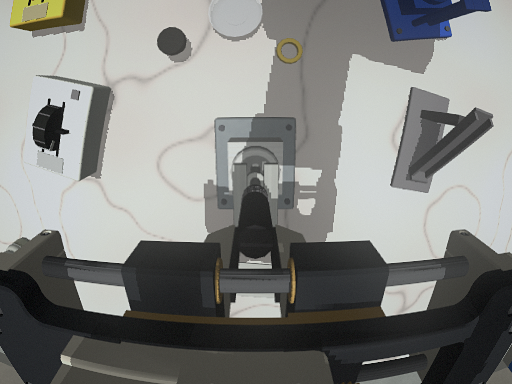

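Run:
```python
from h import *
im=robot.read_camera('scene')[:,:,::-1]
cv2.imwrite('pics/s13.png',cv2.resize(im[155:235,240:310],None,fx=7,fy=7,interpolation=cv2.INTER_CUBIC))
im=robot.read_camera('wrist')[:,:,::-1]; cv2.imwrite('pics/w13.png',cv2.resize(im[110:270,200:310],None,fx=5,fy=5,interpolation=cv2.INTER_CUBIC)[:600])
```

```text
(no output)
```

View pics/s13.png

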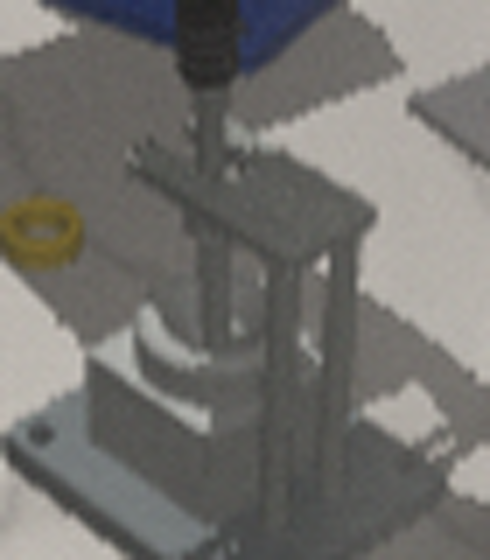

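View pics/w13.png

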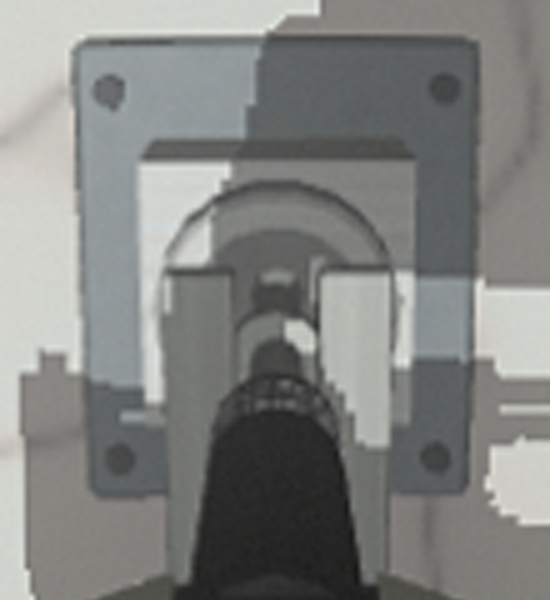

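Request:
move_arm([
  [0.02,0,0.002,0],
  [0.04,0,0.002,0],
  [0.06,0,0.002,0],
  [0.08,0,0.002,0],
  [0.085,0,0.002,0],
])

```text
time: 9.28
tool_pos: [0.5702, 0.0187, 0.1844]
tool_rot: [-0.1, 1.568, -0.082]
contact_force: [-0.1, 1.0, 10.4]
opening: 0.0187
```

Run:
```python
from h import *
im=robot.read_camera('scene')[:,:,::-1]
cv2.imwrite('pics/s14.png',cv2.resize(im[110:230,225:325],None,fx=5,fy=5,interpolation=cv2.INTER_CUBIC))
inc((.569,.0187,.180),91)
print(robot.observe()['contact_force'])
```

```text
at [0.5702 0.0187 0.1846] y-head 91.0 tilt 0.16 inc [ 0.0114  0.0002 -0.0031] twist 0.0002
[-0.3481  0.3814  5.8951]
```

View pics/s14.png

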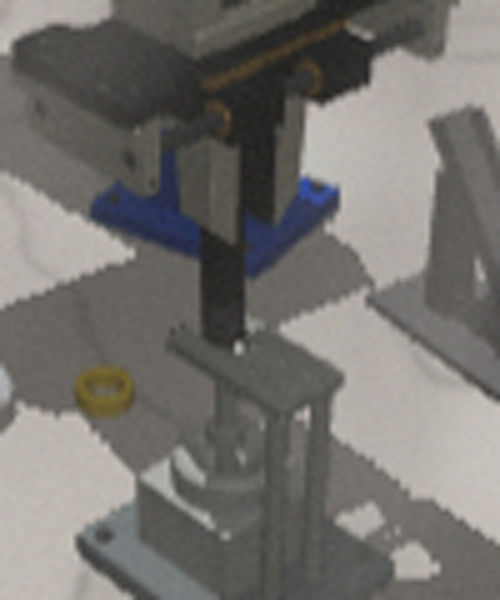

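Request:
move_arm([
  [0.008,0,-0.002,0],
  [0.012,0,-0.002,0],
  [0.012,0,-0.002,0],
], squeeze=4)

```text
time: 9.7
tool_pos: [0.5702, 0.0186, 0.1802]
tool_rot: [-0.071, 1.566, -0.054]
contact_force: [3.8, 0.7, 4.8]
opening: 0.0188
```

Run:
```python
from h import *
im=robot.read_camera('wrist')[:,:,::-1]; cv2.imwrite('pics/w15.png',cv2.resize(im[110:270,200:310],None,fx=5,fy=5,interpolation=cv2.INTER_CUBIC)[:800])
inc((.569,.0187,.180),91)
print(robot.observe()['contact_force'])
```

```text
at [0.5701 0.0187 0.1801] y-head 91.0 tilt 0.26 inc [ 0.0003  0.0001 -0.0027] twist 0.0002
[3.5373 0.4008 6.0566]
```

View pics/w15.png

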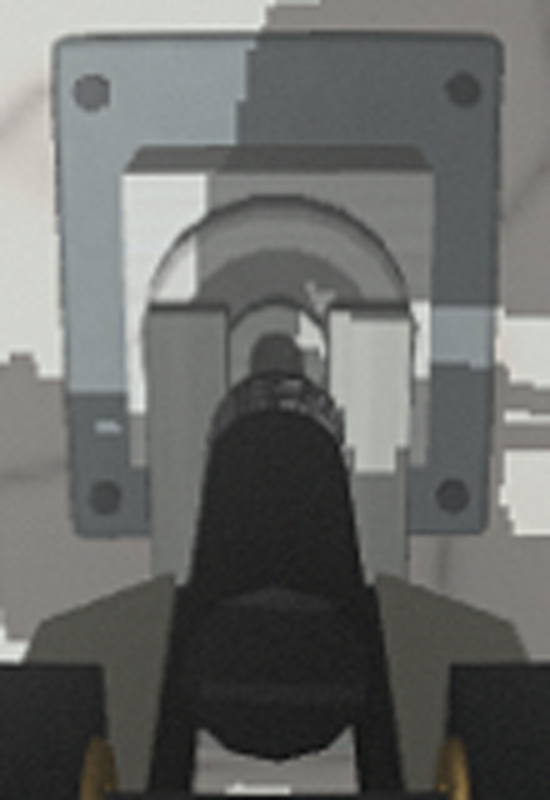

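Request:
move_arm([
  [0,0,0.006,0],
  [0,0,0.006,0],
  [0,0,0.006,0],
], squeeze=3)

```text
time: 10.12
tool_pos: [0.571, 0.0187, 0.179]
tool_rot: [-1.016, 1.571, -0.998]
contact_force: [0.6, 0.8, 3.6]
opening: 0.0181
```

Run:
```python
from h import *
inc((.569,.0187,.180),91)
print(robot.observe()['contact_force'])
im=robot.read_camera('scene')[:,:,::-1]
cv2.imwrite('pics/s16.png',cv2.resize(im[110:230,225:325],None,fx=5,fy=5,interpolation=cv2.INTER_CUBIC))
```

```text
at [0.571  0.0187 0.179 ] y-head 91.0 tilt 0.01 inc [-0.0026  0.0001 -0.0049] twist 0.0002
[0.5786 0.7731 3.6125]
```

View pics/s16.png

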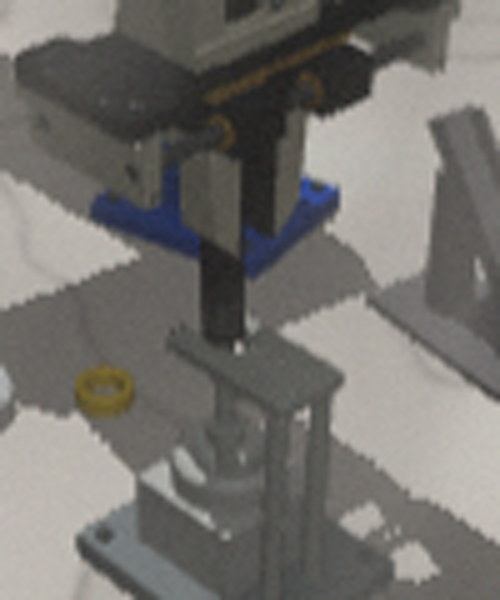

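Run:
```python
from h import *
for W in [(.569,.0187),(.5705,.0187)]:
  for z in (.075,.08,.09,.14,.23): print(z,(proj('scene',(*W,z))-[225,110])*5)
```

```text
0.075 [226.6896 450.8789]
0.08 [226.8869 442.8593]
0.09 [227.2855 426.6585]
0.14 [229.3617 342.2761]
0.23 [233.4868 174.62  ]
0.075 [228.7941 452.3545]
0.08 [228.9987 444.332 ]
0.09 [229.4119 428.1252]
0.14 [231.5641 343.708 ]
0.23 [235.8409 175.9656]
```

Request:
move_arm([
  [0,0,0,0],
  [0,0,0,0],
  [0,0,0,0],
  [0,0,0,0],
  [0,0,0,0],
], gripper=0.5)

```text
time: 10.8
tool_pos: [0.5709, 0.0187, 0.1789]
tool_rot: [-2.705, 1.571, -2.687]
contact_force: [-0.3, 0.5, 0.8]
opening: 0.0461
```

Run:
```python
from h import *
inc((.571,.0187,.28),91)
print(robot.observe()['contact_force'])
im=robot.read_camera('scene')[:,:,::-1]
cv2.imwrite('pics/s17.png',cv2.resize(im[110:230,225:325],None,fx=5,fy=5,interpolation=cv2.INTER_CUBIC))
im=robot.read_camera('wrist')[:,:,::-1]; cv2.imwrite('pics/w17.png',im)
```

```text
at [0.5709 0.0187 0.1789] y-head 91.0 tilt 0.01 inc [-0.2527 -0.0001  0.0003] twist 0.0002
[-0.299   0.4923  0.8451]
```

View pics/s17.png

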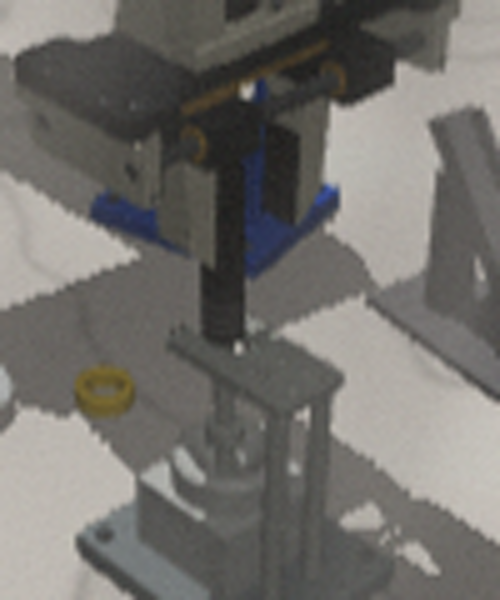

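View pics/w17.png

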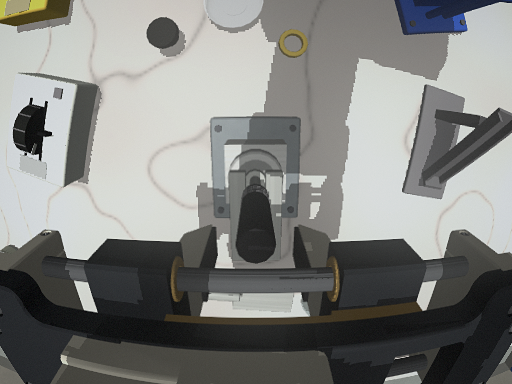

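Request:
move_arm([
  [-0.02,0,0,0],
  [-0.1,0,0,0],
  [-0.2,0,0,0],
  [-0.26,0,0,0],
])

```text
time: 11.4
tool_pos: [0.5714, 0.0187, 0.2859]
tool_rot: [-0.147, 1.567, -0.129]
contact_force: [-1.0, -0.4, -0.7]
opening: 0.0456
```

Run:
```python
from h import *
inc((.46,-.15,.28),76)
im=robot.read_camera('scene')[:,:,::-1]
cv2.imwrite('pics/s18.png',cv2.resize(im[110:230,225:325],None,fx=5,fy=5,interpolation=cv2.INTER_CUBIC))
def sb(x,y): return ('scene',120+(x+.5)/6-.5,210+(y+.5)/6-.5)
def ang(px,H,yaw):
    c,s=np.cos(yaw),np.sin(yaw);Rz=np.array([[c,s,0],[-s,c,0],[0,0,1]])
    o,d=ray(*px);o=Rz@(o-H);d=Rz@d
    a=d[0]**2+d[2]**2;b=2*(o[0]*d[0]+o[2]*d[2]);cc=o[0]**2+o[2]**2-.03**2
    t=(-b-np.sqrt(b*b-4*a*cc))/2/a;X=o+t*d;return np.arctan2(X[0],X[2]),X
for H in [(.510,-.254,.058),(.513,-.2555,.058)]:
  for q in [(250,241),(218,249),(283,236)]: print(ang(sb(*q),np.array(H),np.radians(-15)))
```

```text
at [0.5714 0.0187 0.2859] y-head 91.0 tilt 0.20 inc [ 0.0139 -0.4167 -0.2861] twist 0.2503
(np.float64(1.0995608187904855), array([ 0.0267, -0.0008,  0.0136]))
(np.float64(1.0698255475940572), array([ 0.0263, -0.0119,  0.0144]))
(np.float64(1.1694780153997442), array([0.0276, 0.0104, 0.0117]))
(np.float64(1.0190196609072526), array([ 0.0255, -0.0003,  0.0157]))
(np.float64(0.990013857171627), array([ 0.0251, -0.0114,  0.0165]))
(np.float64(1.086878961104962), array([0.0266, 0.0108, 0.014 ]))
```

View pics/s18.png

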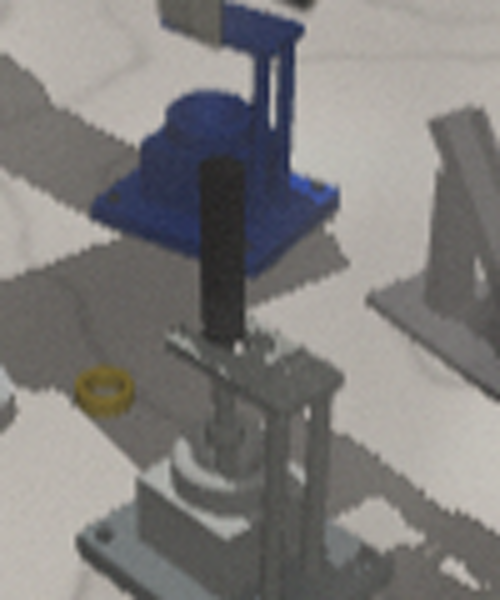

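Run:
```python
from h import *
a=np.mean([robot.read_camera('scene').astype(float) for _ in range(3)],0).astype(np.uint8)[:,:,::-1]
cv2.imwrite('pics/s19.png',cv2.resize(a[135:225,245:300],None,fx=9,fy=9,interpolation=cv2.INTER_CUBIC)[:600] )
cv2.imwrite('pics/s19b.png',cv2.resize(a[170:225,245:300],None,fx=10,fy=10,interpolation=cv2.INTER_CUBIC) )
im=robot.read_camera('top')[:,:,::-1]
cv2.imwrite('pics/t19.png',cv2.resize(im[130:230,190:290],None,fx=6,fy=6,interpolation=cv2.INTER_CUBIC))
im=robot.read_camera('wrist')[:,:,::-1]; cv2.imwrite('pics/w19.png',im)
```

```text
(no output)
```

View pics/s19.png

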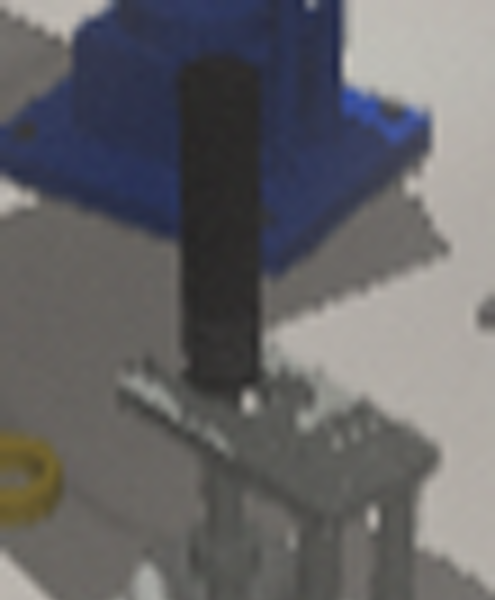

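View pics/s19b.png

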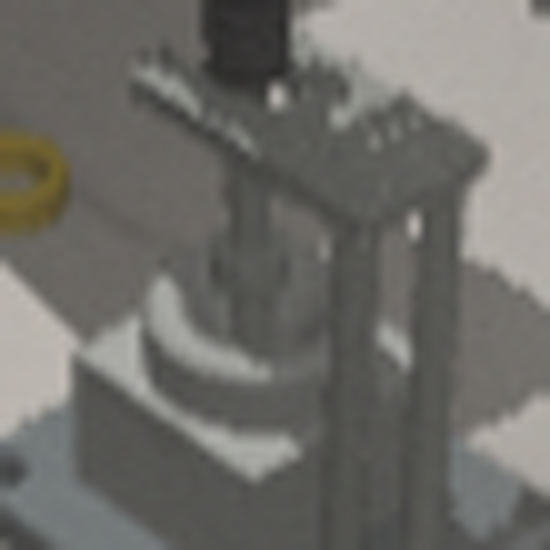

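View pics/t19.png

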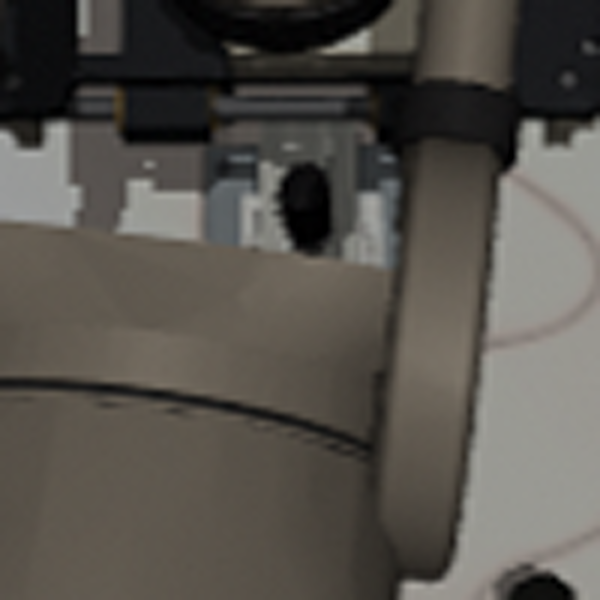

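View pics/w19.png

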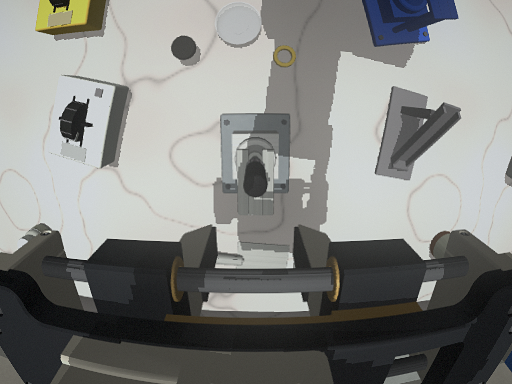

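Run:
```python
from h import *
a=np.mean([robot.read_camera('scene').astype(float) for _ in range(4)],0)[:,:,::-1]
c=cv2.resize(a[180:215,250:290],None,fx=18,fy=18,interpolation=cv2.INTER_CUBIC)[:600]
c=np.clip((c-40)*2.2,0,255).astype(np.uint8)
cv2.imwrite('pics/s20.png',c)
W=np.array([.5705,.0187,0])
for z in (.075,.08,.085,.09,.095):
  P=[(proj('scene',W+[.01*np.cos(t),.01*np.sin(t),z])-[250,180])*18 for t in np.linspace(0,6.28,40)]
  P=np.array(P);print(z,P.min(0),P.max(0))
for z in (.133,.141):
  print(z,[((proj('scene',W+[x,y,z])-[250,180])*18).round() for x,y in((-.024,-.0205),(.053,-.0205))])
for z in (.075,):
  P=np.array([(proj('scene',W+[.02*np.cos(t),.02*np.sin(t),z])-[250,180])*18 for t in np.linspace(0,6.28,40)]);print('mouth',P.min(0),P.max(0))
```

```text
0.075 [299.326  321.6897] [448.126  415.9444]
0.08 [299.8142 292.9006] [449.1115 386.9729]
0.085 [300.3057 263.9201] [450.1036 357.8056]
0.09 [300.8005 234.7465] [451.1023 328.4404]
0.095 [301.2986 205.3778] [452.1078 298.8753]
0.133 [array([141.,   1.]), array([553., 279.])]
0.141 [array([141., -49.]), array([556., 228.])]
mouth [224.9575 275.6931] [522.6585 464.2403]
```

View pics/s20.png

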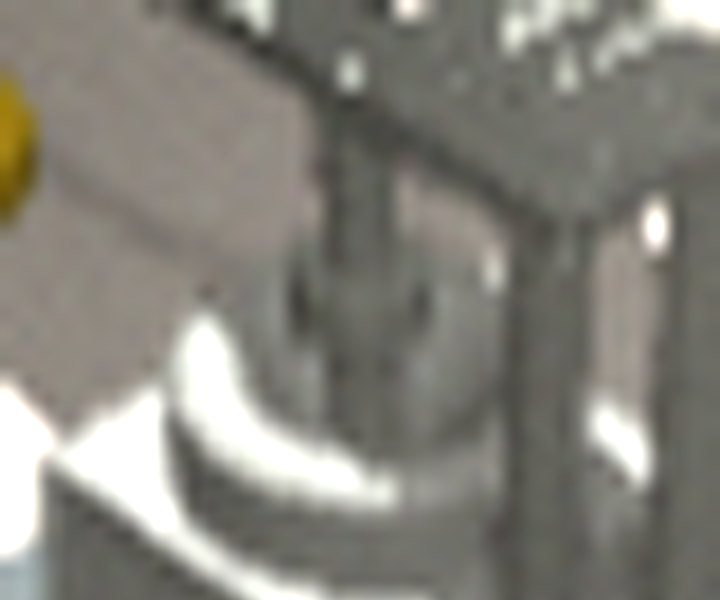

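Run:
```python
from h import *
P,R=pose()
for q in [(255,183),(255,190)]:
    X=wonz(*q,.23);print(X)
# scene grip end centre: s19 (220,75)-> raw
print(onz('scene',245+220.5/9-.5,135+72/9-.5,.23), onz('top',190+307/6-.5,130+235/6,.23))
inc((.571,.0187,.24),91)
```

```text
[0.5561 0.0178 0.23  ]
[0.5621 0.0179 0.23  ]
[0.5576 0.0212 0.23  ] [0.5396 0.0177 0.23  ]
at [0.5706 0.0188 0.2821] y-head 91.0 tilt 0.10 inc [ 0.1052 -0.0002  0.0012] twist 0.0003
```

Request:
move_arm([
  [0,0,0,0],
  [0,0,0,0],
  [0,0,0,0],
  [0,0,0,0],
  [0.05,0,0,0],
], gripper=1, squeeze=20)

```text
time: 12.52
tool_pos: [0.5718, 0.0187, 0.2643]
tool_rot: [-0.138, 1.567, -0.12]
contact_force: [-0.1, 1.1, -0.2]
opening: 0.0019
```

Request:
move_arm([
  [0.04,0,-0.02,0],
  [0.06,0,-0.025,0],
  [0.07,0,-0.025,0],
])

```text
time: 12.9
tool_pos: [0.561, 0.0185, 0.235]
tool_rot: [-0.389, 1.571, -0.371]
contact_force: [-0.4, 0.1, 0.1]
opening: 0.0004
```

Request:
move_arm([
  [0.005,0,0,0],
  [0.01,0,0,0],
])

```text
time: 13.15
tool_pos: [0.5613, 0.0185, 0.2313]
tool_rot: [-0.228, 1.57, -0.211]
contact_force: [0.1, -0.1, 0.3]
opening: 0.0003
```

Request:
move_arm([
  [0.003,0,0,0],
  [0.005,0,0,0],
])

```text
time: 13.4
tool_pos: [0.561, 0.0186, 0.2291]
tool_rot: [-0.443, 1.571, -0.425]
contact_force: [-0.4, -0.0, -0.3]
opening: 0.0009
```

Run:
```python
from h import *
s=robot.observe();print(s['contact_force'],s['tool_pos'])
im=robot.read_camera('scene')[:,:,::-1]
cv2.imwrite('pics/s21.png',cv2.resize(im[110:230,225:325],None,fx=5,fy=5,interpolation=cv2.INTER_CUBIC))
```

```text
[-0.449  -0.0337 -0.3484] [0.561  0.0186 0.2291]
```

View pics/s21.png

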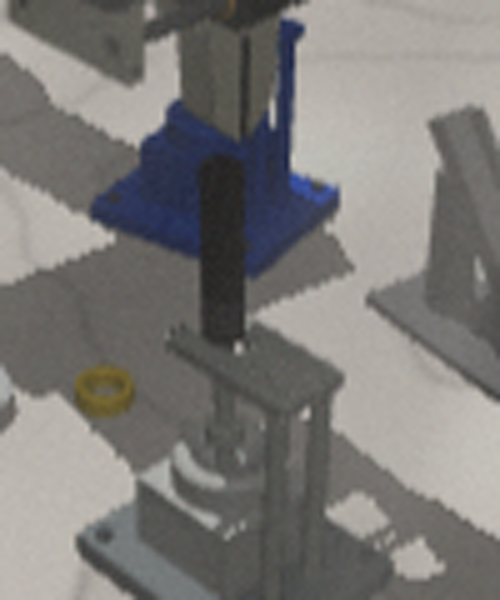

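Run:
```python
from h import *
P,R=pose();print(P)
for y in(-.02,.02):
  for z in(-.0095,.0095): 
    print(y,z,(proj('scene',P+R@np.array([0,y,z]))-[225,110])*5)
for z in (.22,.225,.23,.235): print(z,(proj('scene',(.56,.0186,z))-[225,110])*5)
```

```text
[0.5609 0.0185 0.229 ]
-0.02 -0.0095 [172.1463 177.3144]
-0.02 0.0095 [202.0558 194.3301]
0.02 -0.0095 [238.3851 145.8614]
0.02 0.0095 [268.4231 162.0273]
0.22 [218.9219 186.343 ]
0.225 [219.1104 176.55  ]
0.23 [219.3004 166.6848]
0.235 [219.4917 156.7468]
```

Run:
```python
from h import *
P,R=pose()
def f(Q,off=(225,110)):
  for y in(-.0295,-.01,.01,.0295):
    for z in(-.0095,.0095): print(y,z,((proj('scene',np.array(Q)+R@np.array([0,y,z]))-off)*5).round())
f((.5702,.0187,.1846))
im=robot.read_camera('scene')[:,:,::-1]; cv2.imwrite('pics/s22.png',cv2.resize(im[60:180,200:330],None,fx=6,fy=6,interpolation=cv2.INTER_CUBIC)[:600])
im=robot.read_camera('wrist')[:,:,::-1]; cv2.imwrite('pics/w22.png',im)
```

```text
-0.0295 -0.0095 [170. 279.]
-0.0295 0.0095 [200. 297.]
-0.01 -0.0095 [202. 263.]
-0.01 0.0095 [232. 280.]
0.01 -0.0095 [235. 246.]
0.01 0.0095 [264. 263.]
0.0295 -0.0095 [265. 231.]
0.0295 0.0095 [295. 247.]
```

View pics/s22.png

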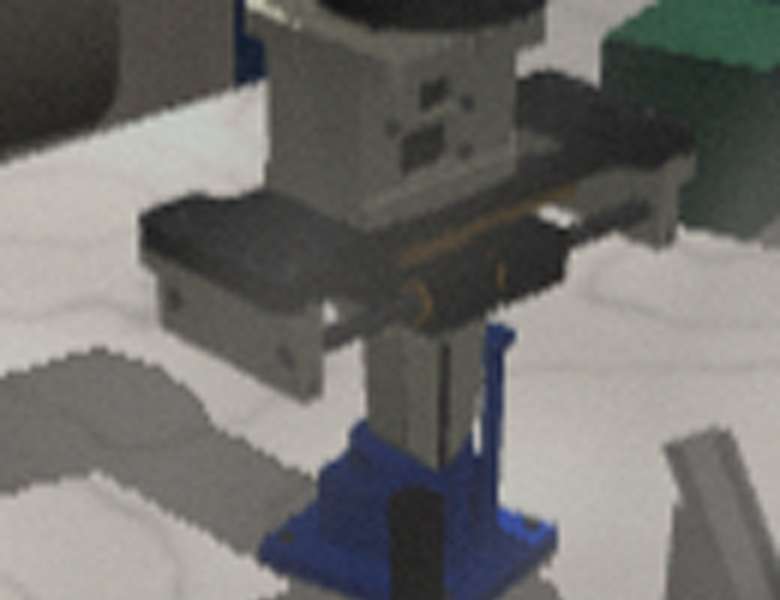

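View pics/w22.png

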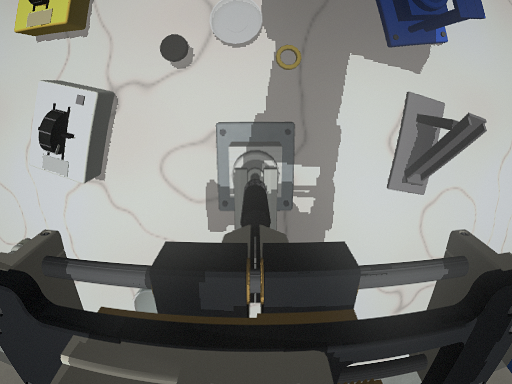

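Run:
```python
from h import *
print(robot.tcp_to_grasp)
P,R=pose()
for z in (.229,.235,.24,.245,.25): print(z,((proj('scene',np.array([P[0],P[1],z])+R@np.array([0,0,.0095]))-[200,60])*6).round())
```

```text
0.0188
0.229 [433. 513.]
0.235 [433. 499.]
0.24 [434. 487.]
0.245 [434. 475.]
0.25 [434. 463.]
```

Request:
move_arm([
  [0.01,0,0,0],
  [0.015,0,0,0],
])

```text
time: 13.8
tool_pos: [0.5608, 0.0186, 0.2226]
tool_rot: [-3.033, 1.57, -3.016]
contact_force: [0.1, 0.6, 0.1]
opening: 0.0003
```

Request:
move_arm([
  [0.005,0,0,0],
  [0.01,0,0,0],
])

```text
time: 14.05
tool_pos: [0.5609, 0.0185, 0.2188]
tool_rot: [-2.223, 1.571, -2.205]
contact_force: [-0.6, 0.1, 0.3]
opening: 0.0004
```

Request:
move_arm([
  [0.005,0,0,0],
  [0.01,0,0,0],
])

```text
time: 14.3
tool_pos: [0.5609, 0.0185, 0.2149]
tool_rot: [-0.837, 1.571, -0.819]
contact_force: [0.3, -0.1, -1.0]
opening: 0.0001
```

Request:
move_arm([
  [0.005,0,0,0],
  [0.005,0,0,0],
])

```text
time: 14.55
tool_pos: [0.5608, 0.0185, 0.2128]
tool_rot: [-2.987, 1.57, -2.97]
contact_force: [-0.2, -0.1, 0.4]
opening: -0.0
```

Request:
move_arm([
  [0.003,0,0,0],
  [0.005,0,0,0],
])

```text
time: 14.8
tool_pos: [0.5609, 0.0185, 0.2109]
tool_rot: [-1.569, 1.571, -1.552]
contact_force: [0.2, -0.4, 0.0]
opening: 0.0005
```

Run:
```python
from h import *
s=robot.observe();print(s['contact_force'],s['tool_pos'])
im=robot.read_camera('scene')[:,:,::-1]
cv2.imwrite('pics/s23.png',cv2.resize(im[110:230,225:325],None,fx=5,fy=5,interpolation=cv2.INTER_CUBIC))
```

```text
[ 0.2322 -0.4378  0.0448] [0.5609 0.0185 0.2109]
```

View pics/s23.png

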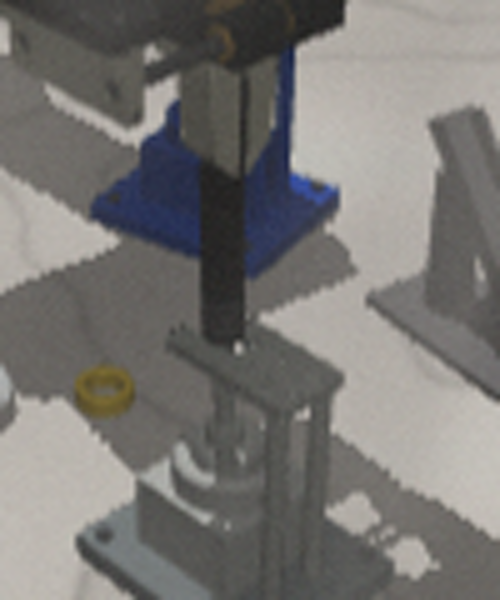

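Request:
move_arm([
  [0.003,0,0,0],
  [0.005,0,0,0],
])

```text
time: 15.1
tool_pos: [0.5614, 0.0185, 0.2103]
tool_rot: [-0.199, 1.569, -0.182]
contact_force: [-2.1, 0.0, 9.7]
opening: 0.0002
```

Request:
move_arm([
  [0.003,0,0,0],
  [0.005,0,0,0],
])

```text
time: 15.35
tool_pos: [0.5618, 0.0184, 0.2101]
tool_rot: [-0.18, 1.566, -0.162]
contact_force: [-3.4, 0.7, 18.6]
opening: 0.0006
```

Run:
```python
from h import *
s=robot.observe();print(s['contact_force'],s['tool_pos'])
im=robot.read_camera('wrist')[:,:,::-1]
cv2.imwrite('pics/w24.png',cv2.resize(im[110:310,180:330],None,fx=4,fy=4,interpolation=cv2.INTER_CUBIC)[:600])
```

```text
[-3.3649  0.7376 18.6122] [0.5618 0.0184 0.2101]
```

View pics/w24.png

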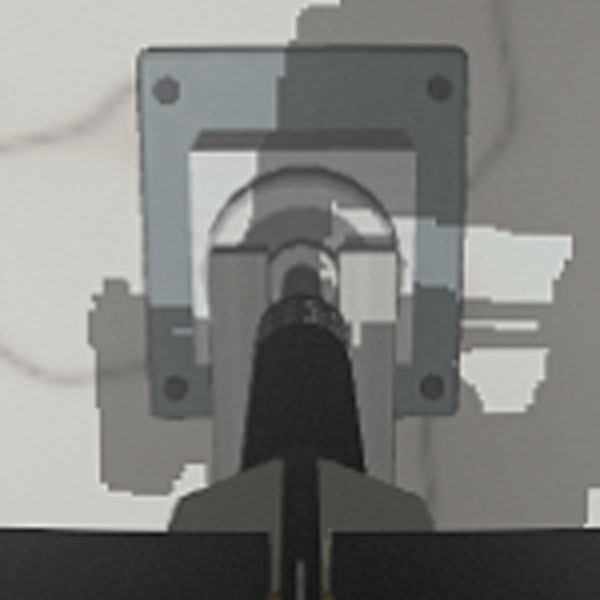

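Run:
```python
from h import *
inc((.58,-.265,.26),75)
```

```text
at [0.5619 0.0184 0.2101] y-head 91.0 tilt 0.28 inc [-0.1241 -0.7092  0.0334] twist 0.2669
```

Request:
move_arm([
  [-0.1,0,0,0],
  [-0.2,0,0,0],
])

```text
time: 15.65
tool_pos: [0.5606, 0.0186, 0.2878]
tool_rot: [3.115, 1.57, 3.133]
contact_force: [0.4, -0.4, -0.4]
opening: 0.0004
```

Run:
```python
from h import *
inc((.58,-.265,.26),75)
```

```text
at [0.5606 0.0186 0.2878] y-head 91.0 tilt 0.05 inc [ 0.0694 -0.7097  0.036 ] twist 0.2669
```

Request:
move_arm([
  [0,-0.14,0,0.05],
  [0,-0.29,0.01,0.1],
  [0.02,-0.45,0.02,0.15],
  [0.05,-0.6,0.036,0.21],
  [0.069,-0.71,0.036,0.267],
])

```text
time: 16.27
tool_pos: [0.58, -0.2677, 0.2583]
tool_rot: [3.107, 1.57, 2.842]
contact_force: [0.1, 0.1, 0.3]
opening: 0.0006
```

Request:
move_arm([
  [0,0,0,0],
  [0,0,0,0],
])

```text
time: 16.52
tool_pos: [0.5803, -0.2646, 0.2594]
tool_rot: [1.933, 1.57, 1.671]
contact_force: [0.4, -0.0, 0.6]
opening: 0.0001
```

Run:
```python
from h import *
inc((.58,-.265,.26),75)
im=robot.read_camera('wrist')[:,:,::-1]
cv2.imwrite('pics/w25.png',im)
im=robot.read_camera('scene')[:,:,::-1]
cv2.imwrite('pics/s25.png',im)
```

```text
at [ 0.5803 -0.2646  0.2594] y-head 75.0 tilt 0.03 inc [-0.0015 -0.0011 -0.0006] twist 0.0003
```

View pics/w25.png

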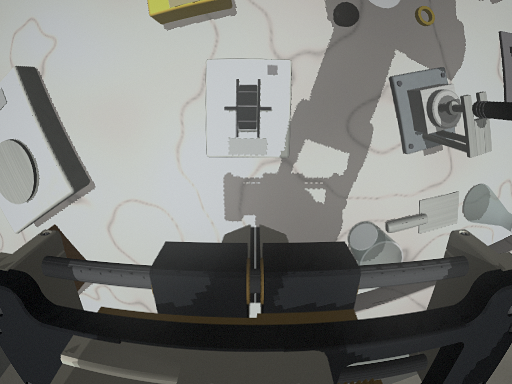

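View pics/s25.png

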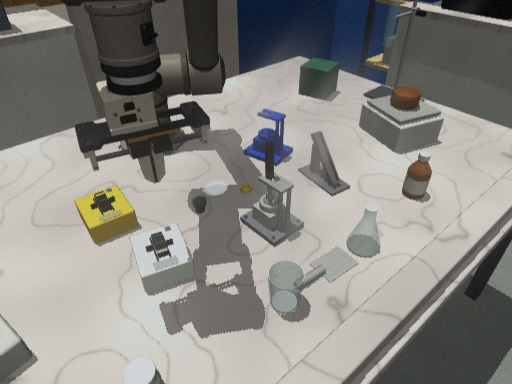

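Run:
```python
import cv2
a=cv2.imread('pics/w25.png');cv2.imwrite('pics/w25z.png',cv2.resize(a[50:165,200:300],None,fx=5,fy=5,interpolation=cv2.INTER_CUBIC))
```

```text
(no output)
```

View pics/w25z.png

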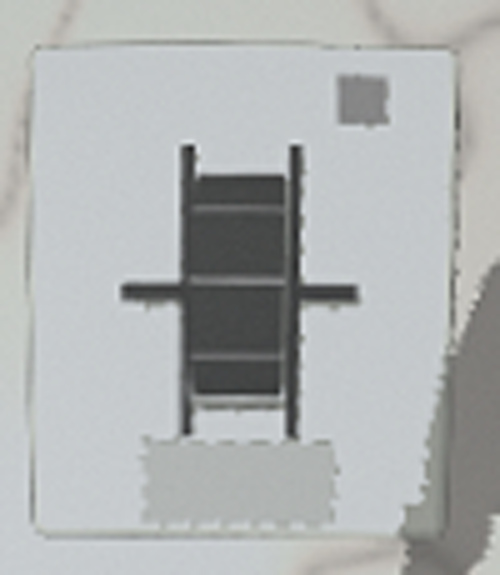

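```bash
cat >> h.py <<'E'
def wang(u,v,H,yaw):
    c,s=np.cos(yaw),np.sin(yaw);Rz=np.array([[c,s,0],[-s,c,0],[0,0,1]])
    o,d=wray(u,v);o=Rz@(o-H);d=Rz@d
    a=d[0]**2+d[2]**2;b=2*(o[0]*d[0]+o[2]*d[2]);cc=o[0]**2+o[2]**2-.03**2
    q=b*b-4*a*cc
    if q<0: return None
    X=o+(-b-np.sqrt(q))/2/a*d;return np.arctan2(X[0],X[2]),X
E
python3 - <<'E'
from h import *
f=lambda x,y:(200+(x+.5)/5-.5,50+(y+.5)/5-.5)
b=np.array([wonz(*f(*q),.055) for q in [(33,47),(457,50),(447,535),(37,535)]]);print(b,b.mean(0),[np.degrees(np.arctan2(*((b[i]-b[j])[[1,0]]))) for i,j in((3,0),(2,1))])
F=np.array([wonz(*f(*q),.068) for q in[(122,291),(358,292)]]);print(F,F.mean(0),np.degrees(np.arctan2(*(F[1]-F[0])[[1,0]]))-90)
H=np.array([*F.mean(0)[:2],.058])
for q in [(240,208),(240,282),(240,356),(238,402),(238,396),(238,407)]: print(q,wang(*f(*q),H,np.radians(-15)))
E
```

```text
[[ 0.4347 -0.2899  0.055 ]
 [ 0.4637 -0.1862  0.055 ]
 [ 0.5863 -0.2195  0.055 ]
 [ 0.5584 -0.3242  0.055 ]] [ 0.5108 -0.2549  0.055 ] [np.float64(-15.515235005303632), np.float64(-15.189737449514567)]
[[ 0.5026 -0.2833  0.068 ]
 [ 0.5181 -0.2271  0.068 ]] [ 0.5104 -0.2552  0.068 ] -15.346980583738343
(240, 208) (np.float64(-0.7445613561838348), array([-0.0203,  0.0003,  0.0221]))
(240, 282) (np.float64(-0.08853301506555591), array([-0.0027,  0.0005,  0.0299]))
(240, 356) (np.float64(0.5301827662556252), array([0.0152, 0.0004, 0.0259]))
(238, 402) (np.float64(1.1849334867211962), array([ 0.0278, -0.0004,  0.0113]))
(238, 396) (np.float64(1.041369057184814), array([ 0.0259, -0.0003,  0.0152]))
(238, 407) None
```

Run:
```python
from h import *
inc((.5183,-.2572,.076),74.65)
```

```text
at [ 0.5807 -0.2638  0.26  ] y-head 75.1 tilt 0.05 inc [ 0.46   -0.0242 -0.1552] twist 0.0075
```

Request:
move_arm([
  [0.1,-0.024,-0.155,0.0075],
  [0.22,-0.024,-0.155,0.0075],
  [0.34,-0.024,-0.155,0.0075],
  [0.42,-0.024,-0.155,0.0075],
  [0.46,-0.024,-0.155,0.0075],
])

```text
time: 17.25
tool_pos: [0.5178, -0.2568, 0.0745]
tool_rot: [2.783, 1.569, 2.515]
contact_force: [0.1, 0.3, 0.8]
opening: 0.0005
```

Request:
move_arm([
  [0,0,0,0],
  [0,0,0,0],
])

```text
time: 17.5
tool_pos: [0.519, -0.2587, 0.077]
tool_rot: [-0.345, 1.568, -0.614]
contact_force: [0.3, -0.2, 0.2]
opening: 0.0004
```

Run:
```python
from h import *
inc((.5183,-.2572,.0685),74.65)
im=robot.read_camera('scene')[:,:,::-1]
cv2.imwrite('pics/s26.png',cv2.resize(im[190:300,110:220],None,fx=5,fy=5,interpolation=cv2.INTER_CUBIC))
```

```text
at [ 0.519  -0.2587  0.077 ] y-head 74.6 tilt 0.17 inc [ 0.0214  0.0031 -0.0028] twist -0.0012
```

View pics/s26.png

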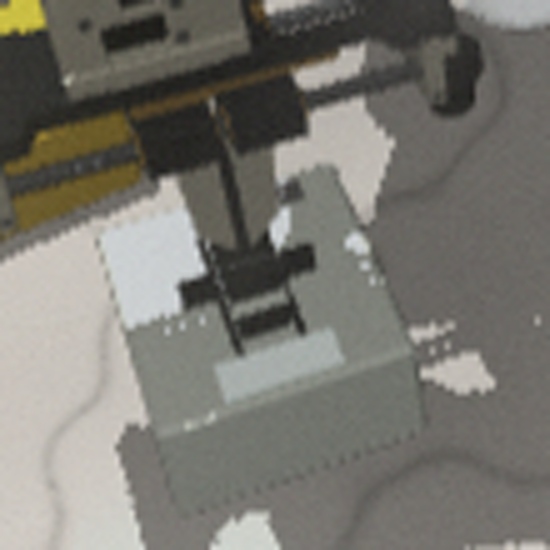

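Request:
move_arm([
  [0.01,0.003,0,0],
  [0.018,0.003,0,0],
  [0.018,0.003,0,0],
])

```text
time: 17.92
tool_pos: [0.5181, -0.2571, 0.068]
tool_rot: [2.979, 1.57, 2.71]
contact_force: [0.2, -0.1, 0.1]
opening: 0.0005
```

Request:
move_arm([
  [0.003,0,0,0],
  [0.003,0,0,0],
])

```text
time: 18.18
tool_pos: [0.5184, -0.2573, 0.0673]
tool_rot: [-0.394, 1.57, -0.664]
contact_force: [0.2, -0.4, 1.8]
opening: 0.0005
```

Request:
move_arm([
  [0.003,0,0,0],
  [0.003,0,-0.01,0],
  [0.003,0,-0.02,0],
  [0.003,0,-0.03,0],
  [0.003,0,-0.04,0],
])

```text
time: 18.8
tool_pos: [0.5041, -0.2534, 0.0671]
tool_rot: [-0.186, 1.567, -0.456]
contact_force: [2.0, 0.9, 6.8]
opening: 0.0002
```

Request:
move_arm([
  [-0.02,0,0,0],
  [-0.02,0,0.02,0],
  [-0.02,0,0.04,0],
  [-0.02,0,0.04,0],
])

```text
time: 19.3
tool_pos: [0.5189, -0.2574, 0.0733]
tool_rot: [-3.104, 1.571, 2.909]
contact_force: [-0.5, -0.4, -0.4]
opening: 0.0004
```

Run:
```python
from h import *
inc((.5183,-.2572,.0685),74.65)
im=robot.read_camera('scene')[:,:,::-1]
cv2.imwrite('pics/s27.png',cv2.resize(im[190:300,110:220],None,fx=5,fy=5,interpolation=cv2.INTER_CUBIC))
```

```text
at [ 0.5189 -0.2574  0.0733] y-head 74.6 tilt 0.01 inc [ 0.0121  0.0001 -0.0015] twist -0.0016
```

View pics/s27.png

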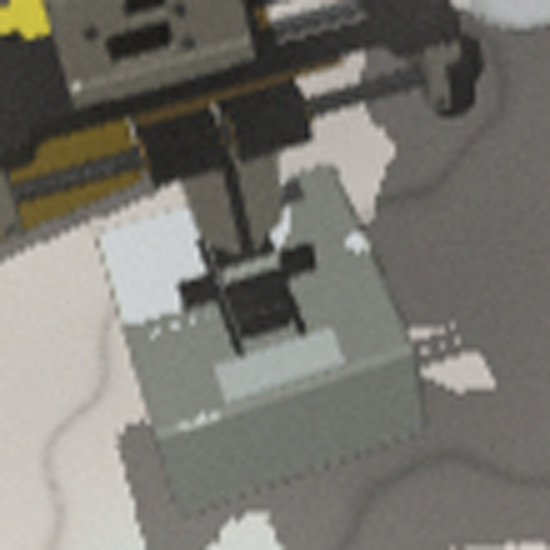

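```bash
cat >> h.py <<'E'
def sang(u,v,H,yaw):
    c,s=np.cos(yaw),np.sin(yaw);Rz=np.array([[c,s,0],[-s,c,0],[0,0,1]])
    o,d=ray('scene',u,v);o=Rz@(o-H);d=Rz@d
    a=d[0]**2+d[2]**2;b=2*(o[0]*d[0]+o[2]*d[2]);cc=o[0]**2+o[2]**2-.03**2
    X=o+(-b-np.sqrt(b*b-4*a*cc))/2/a*d;return np.arctan2(X[0],X[2]),X
E
python3 - <<'E'
from h import *
f=lambda x,y:(110+(x+.5)/5-.5,190+(y+.5)/5-.5)
for H in [(.5106,-.2551,.058),(.513,-.2555,.058)]:
  for q in [(222,277),(252,268),(281,260)]: print(sang(*f(*q),np.array(H),np.radians(-15.35)))
E
```

```text
(np.float64(0.6038496738487715), array([ 0.017 , -0.011 ,  0.0247]))
(np.float64(0.6118940180403508), array([0.0172, 0.0016, 0.0246]))
(np.float64(0.6292430555914302), array([0.0177, 0.0138, 0.0243]))
(np.float64(0.5462759460130933), array([ 0.0156, -0.0113,  0.0256]))
(np.float64(0.554412486461095), array([0.0158, 0.0012, 0.0255]))
(np.float64(0.5719453874941107), array([0.0162, 0.0134, 0.0252]))
```

Request:
move_arm([
  [0.012,0,0,0],
  [0.02,0,0,0],
  [0.02,0,-0.012,0],
  [0.02,0,-0.026,0],
  [0.02,0,-0.04,0],
])

```text
time: 19.98
tool_pos: [0.504, -0.2533, 0.0671]
tool_rot: [-0.148, 1.567, -0.418]
contact_force: [2.5, 2.2, 7.8]
opening: 0.0006
```

Request:
move_arm([
  [0,0,0,0],
  [-0.05,0,0,0],
  [-0.15,0,0.1,0],
  [-0.25,0,0.15,0],
  [-0.32,0,0.18,0],
])

```text
time: 20.6
tool_pos: [0.5732, -0.2725, 0.1954]
tool_rot: [-0.316, 1.569, -0.586]
contact_force: [0.2, 0.0, 0.4]
opening: 0.001
```

Request:
move_arm([
  [0,0,0,0],
  [0,0,0,0],
])

```text
time: 20.85
tool_pos: [0.5712, -0.2716, 0.1922]
tool_rot: [2.892, 1.568, 2.622]
contact_force: [-0.2, -0.5, -0.7]
opening: 0.0005
```

Run:
```python
from h import *
inc((.5183,-.2572,.0685),74.65)
im=robot.read_camera('scene')[:,:,::-1]
cv2.imwrite('pics/s28.png',cv2.resize(im[210:300,120:210],None,fx=6,fy=6,interpolation=cv2.INTER_CUBIC))
im=robot.read_camera('wrist')[:,:,::-1]
cv2.imwrite('pics/w28.png',im)
cv2.imwrite('pics/w28z.png',cv2.resize(im[50:165,200:300],None,fx=5,fy=5,interpolation=cv2.INTER_CUBIC))
```

```text
at [ 0.5712 -0.2716  0.1922] y-head 74.5 tilt 0.16 inc [ 0.3096 -0.0007 -0.1362] twist -0.0018
```

View pics/s28.png

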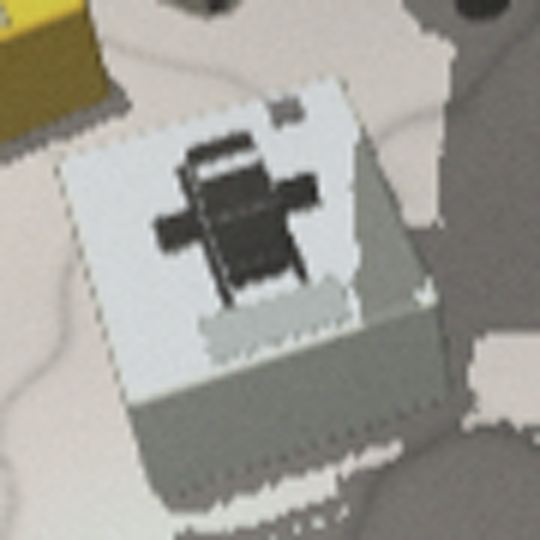

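View pics/w28z.png

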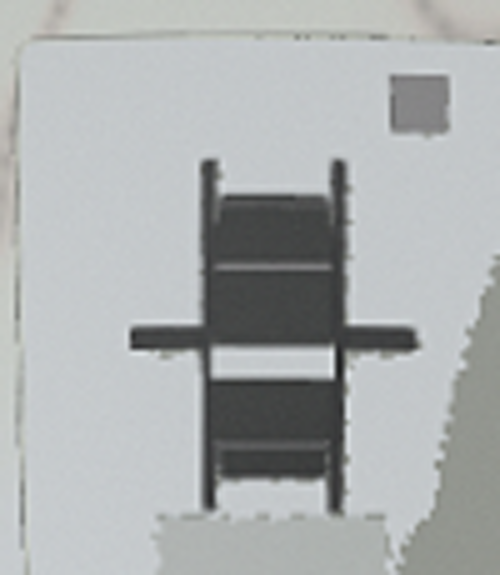

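Run:
```python
from h import *
f=lambda x,y:(200+(x+.5)/5-.5,50+(y+.5)/5-.5)
g=lambda x,y:(120+(x+.5)/6-.5,210+(y+.5)/6-.5)
F=np.array([wonz(*f(*q),.068) for q in[(130,336),(418,337)]]);print(F,F.mean(0),np.degrees(np.arctan2(*(F[1]-F[0])[[1,0]]))-90)
y=np.radians(-15.35)
H=np.array([*F.mean(0)[:2],.058])
for q in [(272,266),(272,348),(272,362),(272,377),(272,444)]: print(q,wang(*f(*q),H,y))
for q in [(228,160),(242,212)]: print(sang(*g(*q),np.array((.5106,-.2551,.058)),y)[0],sang(*g(*q),np.array((.513,-.2555,.058)),y)[0])
```

```text
[[ 0.5017 -0.2839  0.068 ]
 [ 0.5174 -0.2277  0.068 ]] [ 0.5095 -0.2558  0.068 ] -15.633961267582649
(272, 266) (np.float64(-0.49810805082500054), array([-0.0143, -0.0003,  0.0264]))
(272, 348) (np.float64(0.04279215274476232), array([ 0.0013, -0.0004,  0.03  ]))
(272, 362) (np.float64(0.1331306158021032), array([ 0.004 , -0.0004,  0.0297]))
(272, 377) (np.float64(0.23232036175389065), array([ 0.0069, -0.0004,  0.0292]))
(272, 444) (np.float64(0.7686791428313542), array([ 0.0209, -0.0004,  0.0216]))
0.015524952218805897 -0.06751692026371346
0.7251658433858763 0.6685294952758134
```

Run:
```python
from h import *
inc((.513,-.2562,.0755),74.65)
```

```text
at [ 0.5711 -0.2716  0.1921] y-head 74.5 tilt 0.19 inc [ 0.2919 -0.0018 -0.1493] twist -0.0020
```

Request:
move_arm([
  [0.1,-0.002,-0.1,0],
  [0.2,-0.002,-0.149,0],
  [0.27,-0.002,-0.149,0],
  [0.292,-0.002,-0.149,0],
  [0.292,-0.002,-0.149,0],
])

```text
time: 21.58
tool_pos: [0.5145, -0.257, 0.0767]
tool_rot: [2.915, 1.57, 2.645]
contact_force: [-0.3, -0.7, -0.7]
opening: 0.0004
```

Request:
move_arm([
  [0,0,0,0],
  [0,0,0,0],
])

```text
time: 21.82
tool_pos: [0.5152, -0.2573, 0.078]
tool_rot: [-0.348, 1.569, -0.618]
contact_force: [-0.0, -0.1, 0.8]
opening: 0.001
```

Request:
move_arm([
  [0.015,0,0,0],
  [0.025,0,0,0],
  [0.03,0,0,0],
  [0.03,0,0,0],
])

```text
time: 22.32
tool_pos: [0.5162, -0.2576, 0.067]
tool_rot: [-0.197, 1.566, -0.467]
contact_force: [-0.8, 2.1, 11.2]
opening: 0.0004
```

Request:
move_arm([
  [-0.002,0,-0.003,0],
  [-0.002,0,-0.007,0],
  [-0.002,0,-0.0105,0],
  [-0.002,0,-0.0105,0],
])

```text
time: 22.82
tool_pos: [0.5118, -0.2563, 0.0672]
tool_rot: [-0.195, 1.567, -0.465]
contact_force: [0.4, 1.2, 7.5]
opening: 0.0004
```

Request:
move_arm([
  [-0.02,0,0,0],
  [-0.05,0,0,0],
  [-0.15,0,0.07,0],
  [-0.25,0,0.12,0],
  [-0.3,0,0.15,0],
])

```text
time: 23.45
tool_pos: [0.5698, -0.2725, 0.189]
tool_rot: [-0.322, 1.567, -0.592]
contact_force: [0.8, -0.9, 0.1]
opening: 0.0003
```

Request:
move_arm([
  [0,0,0,0],
  [0,0,0,0],
  [0,0,0,0],
])

```text
time: 23.82
tool_pos: [0.5674, -0.2715, 0.1845]
tool_rot: [2.886, 1.568, 2.616]
contact_force: [-0.0, 0.5, 0.0]
opening: 0.0003
```

Run:
```python
from h import *
inc((.5183,-.2572,.0685),74.65)
im=robot.read_camera('wrist')[:,:,::-1]
cv2.imwrite('pics/w29z.png',cv2.resize(im[50:165,200:300],None,fx=5,fy=5,interpolation=cv2.INTER_CUBIC))
im=robot.read_camera('scene')[:,:,::-1]
cv2.imwrite('pics/s29.png',im)
```

```text
at [ 0.5674 -0.2715  0.1845] y-head 74.5 tilt 0.15 inc [ 0.2904  0.0015 -0.127 ] twist -0.0020
```

View pics/w29z.png

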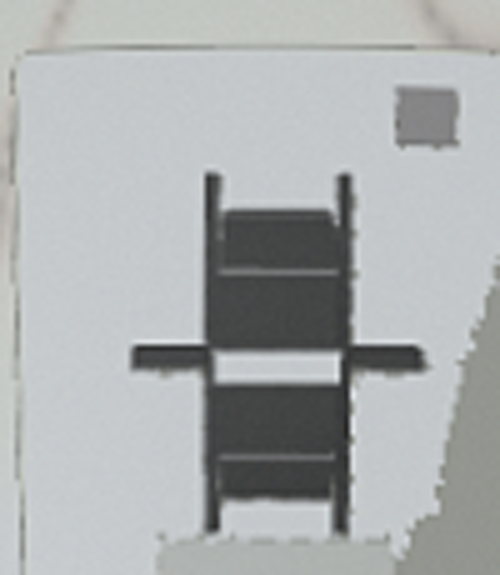

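View pics/s29.png

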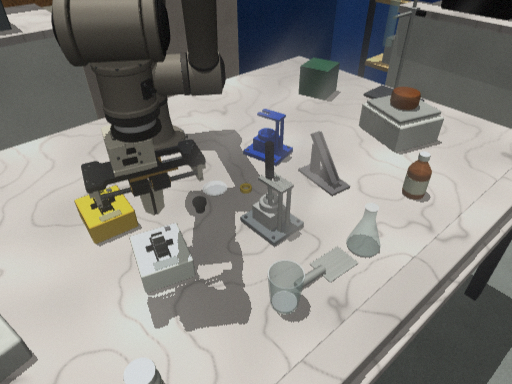

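Run:
```python
from h import *
f=lambda x,y:(200+(x+.5)/5-.5,50+(y+.5)/5-.5)
F=np.array([wonz(*f(*q),.068) for q in[(132,355),(424,356)]]);print(F.mean(0))
y=np.radians(-15.35)
for dx in (0,.001):
  H=np.array([F.mean(0)[0]+dx,F.mean(0)[1],.058])
  print([round(float(wang(*f(*q),H,y)[0]),3) for q in [(278,271),(278,351),(278,366.5),(278,382),(278,457)]])
P,R=pose();T=np.array(robot.camera_params('wrist')['tool_from_camera']);print('cam',P+R@T[:3,3])
```

```text
[ 0.5098 -0.2561  0.068 ]
[-0.597, -0.068, 0.028, 0.126, 0.677]
[-0.636, -0.101, -0.004, 0.093, 0.631]
cam [ 0.4894 -0.2509  0.3641]
```

Request:
move_arm([
  [0,0,0.05,0],
  [0,0,0.0535,0],
  [0,0,0.0535,0],
  [0,0,0.0535,0],
])

```text
time: 24.42
tool_pos: [0.5885, -0.2774, 0.1858]
tool_rot: [3.07, 1.57, 2.8]
contact_force: [0.3, 0.7, -0.1]
opening: 0.0003
```

Run:
```python
from h import *
im=robot.read_camera('wrist')[:,:,::-1]
cv2.imwrite('pics/w30z.png',cv2.resize(im[40:120,200:300],None,fx=7,fy=7,interpolation=cv2.INTER_CUBIC))
P,R=pose();T=np.array(robot.camera_params('wrist')['tool_from_camera']);print('cam',P+R@T[:3,3])
```

```text
cam [ 0.51   -0.2565  0.3649]
```

View pics/w30z.png

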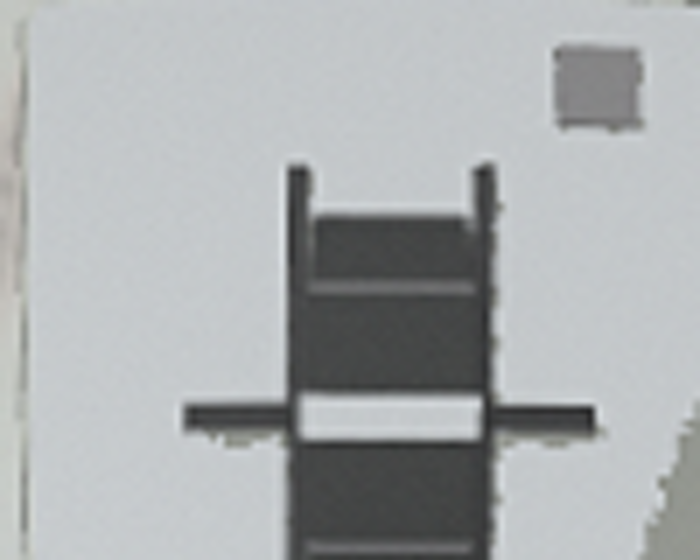

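Request:
move_arm([
  [-0.1,0,0,0],
  [-0.2,0,0,0],
  [-0.2,0,0,0],
])

```text
time: 24.85
tool_pos: [0.59, -0.2783, 0.2701]
tool_rot: [-0.302, 1.563, -0.572]
contact_force: [0.5, 0.4, -0.3]
opening: 0.0006
```

Run:
```python
from h import *
im=robot.read_camera('top')[:,:,::-1]
cv2.imwrite('pics/t31.png',cv2.resize(im[80:240,190:320],None,fx=4,fy=4,interpolation=cv2.INTER_CUBIC)[:600])
im=robot.read_camera('scene')[:,:,::-1]
cv2.imwrite('pics/s31.png',cv2.resize(im[120:250,225:315],None,fx=6,fy=6,interpolation=cv2.INTER_CUBIC)[:600])
for z in(.02,.14,.23): print([((proj('top',(.5687,.0187,z))-[190,80])*4).round(1),((proj('scene',(.5695,.0187,z))-[225,120])*6).round(1)])
print(robot.observe()['time'])
```

```text
[array([208.5, 383.6]), array([270.3, 583.4])]
[array([205. , 343.9]), array([276.1, 351.3])]
[array([201.8, 306.9]), array([281.1, 150.1])]
24.95
```

View pics/t31.png

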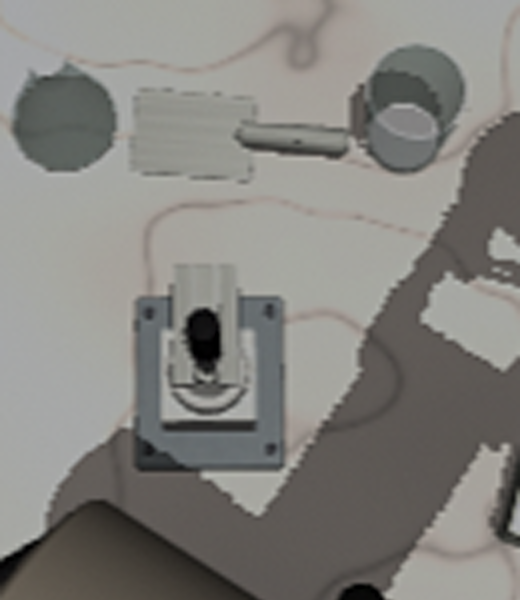

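View pics/s31.png

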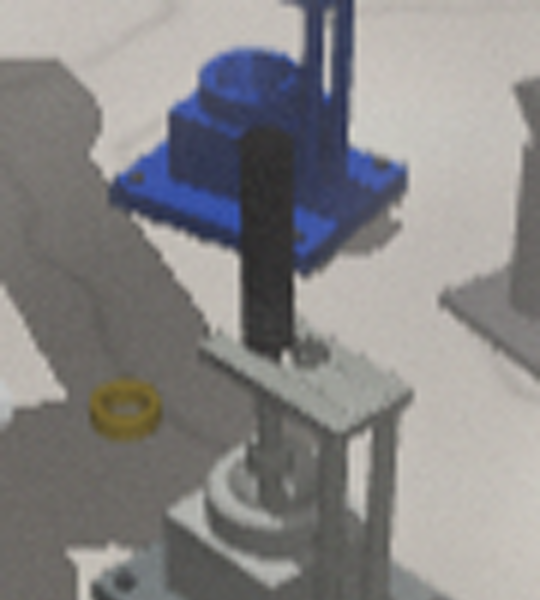

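Run:
```python
from cell import robot
print(robot.hand_in());
```

```text
the job is handed in; nothing more can be done
None
```

The probe is standing home in the well and the timer's white bar is at the top. I handed the job in at about 25 s, with nothing touching anything.

**Probe:** I lifted it out of the rest at 40°, put its foot into the well's mouth at a tilt from the open front, and swung it upright into the slot. The wrist view showed the collar under the fork. I then lowered it and let go. Pressing the grip end down with about 18 N did not move it, and the pressing height matches home, with the grip end about 230 mm above the bench.

**Wheel:** It took three fingertip strokes, at about 7–11 N. From straight overhead, the bar's centre is within one zoomed pixel of the pointer line (rows 417.5 and 417), so the angle is about 0. Before the last stroke the scene camera had read 0.02 where the wrist camera read 0.13. I trusted the wrist view because it measures directly against the pointers.

**What did not fully agree:**
- **Lean:** the probe leans about 2–3° toward the robot. That is within the roughly 4° the bore's clearance allows, so I left it.
- **Fingertips:** by sight and by touch they end about 19 mm higher than the reported TCP. I found the final heights by force instead.
- **Glassware:** the beaker and flask were never approached, and in the last top view they look undisturbed. I did not measure their positions.

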